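# Find the isolation foot that has gone soft

### The job

One of the three rubber isolation feet in the platform's lower plate has gone soft. Take the dial hardness gauge by its handle and press it upright and centred on the feet, gently (about 10 N, never over 20), just until its round presser plate rests flat on the rubber, to find the soft one, the one into which the pin sinks deepest; no foot is scrapped without its own reading, held for a moment. Then put the gauge back in its stand, set the soft foot upright in the steel tray, and leave the other two feet in their sockets and the lens post and clip stand where they are.

Things in the scene. Friction and masses are not known exactly. Their poses are not given: they have to be found in the camera images.
- gauge: Dial hardness gauge, 250 g, 124 mm tall, loose, upright in its stand. Origin: centre of the underside of its presser plate (round steel, 36 mm wide, 8 thick); z up. A sprung 5 mm steel pin sticks 8 mm out below the plate. Above it: neck 18 mm wide; upright grey dial case 58 mm wide, 28 thick along x, 24 to 82 mm above the origin; white dial facing +x; square black handle on top.
- gauge_grip (a point): Grasp point of the gauge: middle of the square black handle (24 x 24 mm, faces along the gauge's x and y, 80 to 124 mm above the origin), 104 mm above the underside of the presser plate; axes as the gauge's.
- pin (a joint): Pin push-in, m: 0 free, 0.008 tip flush with plate; 0.5 N preload + 1 N/mm. The dial pointer follows: at 0 level to the left as one faces the dial, then clockwise over the top, 22.5 deg/mm. Plate flat on a foot, the pin has sunk 0.008 minus this into the core: sound foot 2.3 to 3 mm (value 0.005 to 0.006, 5.5 to 6.5 N on the pin), soft foot about 5.4 mm (value about 0.0026, 3.2 N).
- stand_seat (a point): Stand of the gauge: fixed black block 80 x 80 mm, 26 mm tall, with a round well 41 mm wide and 14 mm deep for the presser plate (and a 20 mm hole under it for the pin). This point: centre of the well's floor, 12 mm above the table, where the centre of the plate's underside rests. z up.
- tray_in (a point): Scrap tray: fixed open steel tray 140 x 140 mm outside, 30 mm tall, walls 3 mm. This point: centre of its inner floor, 3 mm above the table. z up.
- socket_1 (a point): Socket 1 of the isolation platform's lower plate: fixed grey plate 190 (x) x 260 (y) x 12 mm with three round sockets 48 mm wide, 5 deep, a rubber foot standing in each. This point: centre of the socket's floor, 7 mm above the table, on the axis of the foot (within 1 mm). Sockets 1 and 2 are the two nearer the robot, 1 on the right seen from it.
- socket_2 (a point): Socket 2 (near the robot, left): as socket 1. The foot in any socket: loose upright black rubber puck 46 mm wide, 21 mm thick, on a round steel levelling base, about 120 g. Each foot was set to its own height when the platform was levelled: its top is 30 to 38 mm above the socket's floor, whether sound or soft.
- socket_3 (a point): Socket 3 (the far one): as socket 1. Each foot has a round grey gel core 15 mm wide flush in the middle of its top, which gives under the gauge's pin; the black rubber round the core is far stiffer, about 12 N per mm under the plate. Any socket may hold the soft foot.
- lens_post: Bystander, loose: small lens in a black ring on a steel post, 92 mm tall, base 44 mm wide; origin under its base.
- clip_stand: Bystander, loose: brass clip arm on a heavy grey conical base 64 mm wide, 82 mm tall; origin under its base.
Things that resemble listed ones, but are neither listed nor needed, are in the scene too. Leave any orange or red look-alike of the part that bears stand_seat alone.

How it is judged:
By the outcome, as a careful person would: the job done as asked, in the order asked, and still so for the second after the job is handed in, with the robot touching nothing.
It also fails if it takes over 69 s, if anything falls off the work surface, if the arm or the gripper's body presses on something with over 40 N, if the wrist force passes 120 N, or if a joint passes its speed limit or range.

### The arm

A 7-joint arm with a two-finger parallel gripper is mounted at the origin on the work surface. World frame = base frame: x ahead of the robot, y to its left, z up, the work surface at z = 0. Lengths are in m, angles in degrees, forces in N, time in s.
With the tool pointing down it reaches from about 0.425 to 0.875 m from the base axis. Payload 4.7 kg.
Tool frame: the origin (TCP) lies on the centre line of the jaws, within the pads' length; the fingertips stand 25 mm ahead of it and the grasp point (between the pads) lies 6 mm ahead of it; z points along the fingers, y is the direction in which the jaws open and shut (so a half turn about z gives the same grasp; the last joint's range is limited). The gripper opens to 87 mm and grips with 3 to 60 N. Pads are 19 mm wide; open, the fingers measure 117 mm over their backs; the gripper's body (75 mm by 190 mm) begins 51 mm behind the grasp point.
Start: joints at [-66.858, 18.392, -4.016, 83.108, 1.295, 78.541, -3.26], TCP at [0.247, 0.601, 0.248] pointing down, gripper open.
Joint ranges: [-163.93, 163.93], [-17.29, 119.83], [-79.2, 71.16], [3.27, 140.29], [-89.18, 269.18], [5.43, 117.66], [-154.24, 154.24]. Speed limits (degrees/s): [147.25, 147.25, 180, 180, 180, 180, 180].

### API

Orientations are given as a 3x3 rotation matrix whose columns are the frame's x, y, z axes.
In Python, from station import manip, cams, sign_off gives the robot as it stands. The module is installed in compiled form; this text tells all that it offers.
- The arm moves only by the tool step_arm, never from a script. Its argument "deltas" is a list of rows, each an object with "delta_pos": the shift along the tool's x, y, z in mm, a list of three; "dr": the turn, a rotation vector about the tool's x, y, z in rad, a list of three; "gripper": the gripper command: -1 is shut, 1 is fully open, values between are in proportion. In form: [{"delta_pos": [dx, dy, dz], "dr": [ax, ay, az], "gripper": gripper}, ...]. A call has 1 to 5 rows; each row is the pose to reach, as a shift and turn from the pose commanded when the call began, along the tool's axes at that moment; what a row does not reach only later rows make up. A row lasts 1/10 s, in which the tool goes at most 50 mm and 8.59 degrees, less where a joint would pass 70% of its speed; a pose out of reach is approached as far as the arm can. A call with a gripper value outside its range is refused whole. The fingers move at their own pace and stop on an object; "force" is the grip in N (left out, the last holds). Time passes only in rows, so rows that repeat a pose let the fingers close. It gives the time, the measured TCP pose, the force and the opening at its end, in the units of the state.
- manip.observe(): the state, without advancing time (a new reading comes with each control period).
- cams.camera(name): name is "scene" or "top" or "wrist"; returns (picture, depth): 384x512x3 uint8, red, green, blue; 384x512 float32, m along the optical axis (not along the pixel's ray), 0 where there is no reading.
- cams.camera_params(name): a dict with "mtx" (3x3 intrinsics, pixels), "k1" (the pictures are not rectified: a ray, as slopes to the right and down, at radius r is drawn at 1 + k1 r^2 times it, then the intrinsics apply), "world_to_cam" (4x4, takes a point from world to camera coordinates). Camera axes: x right, y up, looking along -z (the intrinsics and any distortion apply to the point x, -y, -z); pixel columns grow to the right and rows downward; lengths in m; the calibration is good to about 2 mm. A picture is of the moment at which its call begins: read the wrist's pose just before it. camera_params takes no time and is no camera call; for the wrist camera it gives the pose at the moment of the call.
- sign_off(): hands the job in, once; it reports no verdict.
The state is a dict: "t": time; "joint_pos": joint angles; "dq": joint speeds; "joint_efforts": joint torques, N m; "position": TCP position; "tcp_rot": TCP orientation; "ft_force": force on the tool from outside, world axes, zero at the start; "ft_torque": the same for the moment, N m; "opening": finger opening in m.
Only numpy, scipy, OpenCV 4.12 (cv2) and the standard library are available. Lean on these libraries where they do the work, as an engineer would, in place of code of your own. Each camera call takes 0.05 s, during which the arm holds its last target.

## Working session

There is one attempt and no reset: what is moved stays moved. The work goes in short steps, Python scripts to look and compute and a tool call to move; the robot and the scene stay as the last step left them, time stands still between calls to the robot, and variables do not carry over. Pictures are saved under pics/ and viewed, and the job is handed in when it is done.

Besides the shell and the picture viewer there is one more tool, called as name([rows], argument=value, ...), one row to a line, values as JSON. step_arm: Moves the arm, as the interface text tells. Its arguments: {"type":"object","properties":{"deltas":{"type":"array","items":{"type":"object","properties":{"delta_pos":{"type":"array","items":{"type":"number"}},"dr":{"type":"array","items":{"type":"number"}},"gripper":{"type":"number"}}}},"force":{"type":"number"}},"required":["deltas"]}

```bash
mkdir -p pics; cat > h.py <<'E'
import numpy as np, cv2
from station import manip, cams, sign_off
def grab(n):
    p=cams.camera_params(n); im,d=cams.camera(n)
    np.savez(f'{n}.npz',im=im,d=d,mtx=p['mtx'],k1=p['k1'],w=p['world_to_cam'])
    return im,d,p
def load(n):
    z=np.load(f'{n}.npz'); return z['im'],z['d'],dict(mtx=z['mtx'],k1=float(z['k1']),world_to_cam=z['w'])
def ray(p,u,v):
    K=np.array(p['mtx']); k=float(p['k1'])
    x=np.array([[[u,v]]],float)
    q=cv2.undistortPoints(x,K,np.array([k,0,0,0.]))[0,0]
    return np.array([q[0],-q[1],-1.])
def pt(p,u,v,depth):
    T=np.linalg.inv(p['world_to_cam']); c=ray(p,u,v)*depth
    return T[:3,:3]@c+T[:3,3]
def atz(p,u,v,z):
    T=np.linalg.inv(p['world_to_cam']); d=T[:3,:3]@ray(p,u,v); o=T[:3,3]
    return o+d*(z-o[2])/d[2]
def proj(p,X):
    T=np.array(p['world_to_cam']); c=T[:3,:3]@np.array(X)+T[:3,3]
    x,y=c[0]/-c[2],-c[1]/-c[2]; r=x*x+y*y; s=1+float(p['k1'])*r
    K=np.array(p['mtx']); return K[0,0]*x*s+K[0,2],K[1,1]*y*s+K[1,2]
def save(im,name,box=None,f=1):
    if box: im=im[box[1]:box[3],box[0]:box[2]]
    im=cv2.resize(im,None,fx=f,fy=f,interpolation=cv2.INTER_CUBIC)
    cv2.imwrite(f'pics/{name}.png',im[...,::-1])
E
python3 - <<'E'
from h import *
for n in('scene','top'):
    im,d,p=grab(n); save(im,n+'0',f=1.5); print(n,p)
s=manip.observe(); print(s)
E
```

```text
scene {'mtx': array([[353.36839783,   0.        , 252.73994006],
       [  0.        , 353.36839783, 189.06846581],
       [  0.        ,   0.        ,   1.        ]]), 'k1': 0.015096622947601376, 'world_to_cam': array([[ 0.83792302,  0.54527578, -0.02365024, -0.42247759],
       [-0.32351167,  0.53110504,  0.78311406,  0.05264402],
       [ 0.43957389, -0.64853817,  0.62142822, -1.15418917],
       [ 0.        ,  0.        ,  0.        ,  1.        ]])}
top {'mtx': array([[402.06949154,   0.        , 259.40401308],
       [  0.        , 402.06949154, 191.76235537],
       [  0.        ,   0.        ,   1.        ]]), 'k1': 0.00140819383904901, 'world_to_cam': array([[-3.14304912e-04, -9.99565118e-01,  2.94868652e-02,
         5.11768731e-02],
       [ 9.98942701e-01,  1.04172041e-03,  4.59608023e-02,
        -4.77691655e-01],
       [-4.59715319e-02,  2.94701345e-02,  9.98507952e-01,
        -1.02184636e+00],
       [ 0.00000000e+00,  0.00000000e+00,  0.00000000e+00,
         1.00000000e+00]])}
{'t': 0.1, 'joint_pos': array([-66.85860568,  18.43528317,  -4.01586175,  83.1665165 ,
         1.29460735,  78.54106687,  -3.25985828]), 'dq': array([-0.00711588, -0.08853875,  0.03098337, -0.13785457,  0.0570969 ,
       -0.02110544, -0.00788861]), 'joint_efforts': array([-5.05755088e-04, -4.92572629e+01, -4.06131791e-01, -3.13395309e+01,
       -6.42095553e-02,  3.95061972e-02,  6.57460782e-05]), 'position': array([0.24686792, 0.60081635, 0.24657778]), 'tcp_rot': array([[-9.25001292e-01,  3.79963533e-01, -5.68434986e-04],
       [ 3.79963949e-01,  9.24999896e-01, -1.60913069e-03],
       [-8.56086792e-05, -1.70443277e-03, -9.99998544e-01]]), 'ft_force': array([-0.06398413,  1.03295982, -0.12594804]), 'ft_torque': array([-0.02149795,  0.01350275, -0.04578166]), 'opening': 0.0870881333913143}
```

View pics/scene0.png

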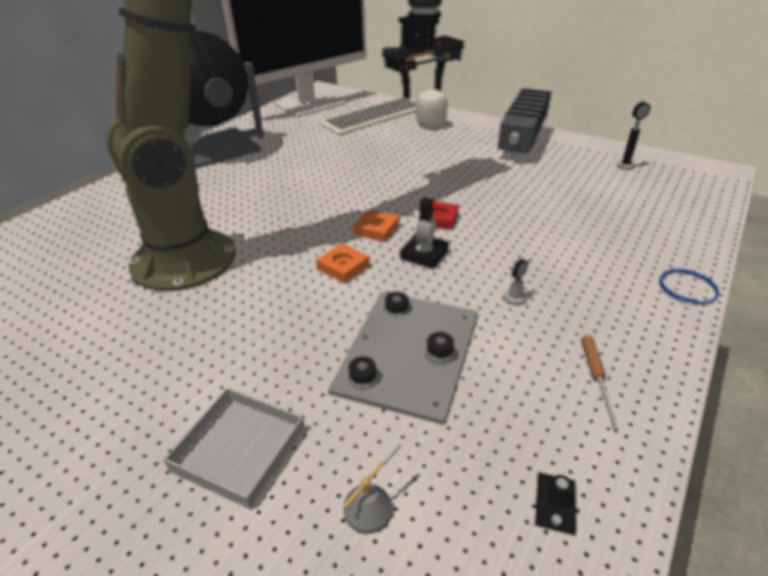

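View pics/top0.png

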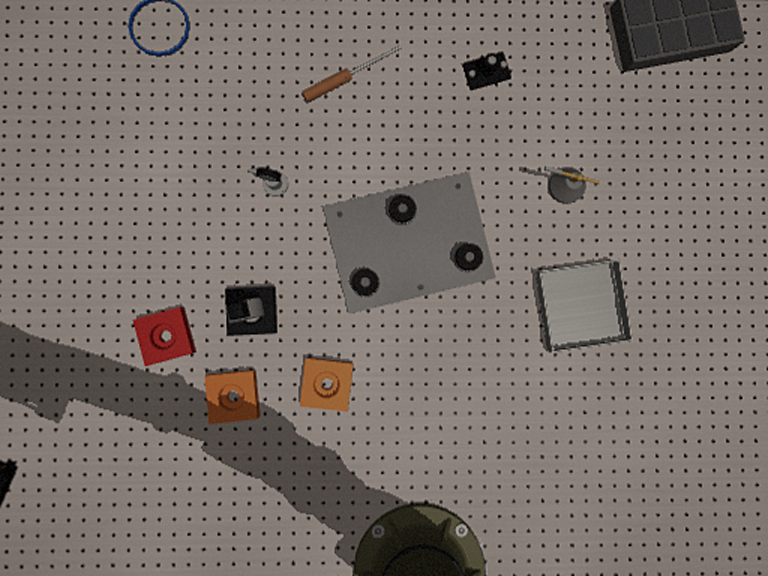

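The scene view shows the gauge in the black stand at (425,240). Red and orange look-alike blocks are at (440,213), (377,225) and (343,262). The plate carries three feet, the tray is at (237,445), and the lens post and clip stand are also visible. In the top view the gauge's stand is at (250,309), the feet are at (364,282), (467,257) and (401,208), and the tray is at (582,305). The black block holding the gauge is the only non-orange, non-red candidate for the stand, so I'll confirm it in enlarged crops.

```bash
python3 - <<'E'
from h import *
im,d,p=load('top')
a=cv2.resize(im[180:230,140:190],(400,400),interpolation=cv2.INTER_CUBIC)
b=cv2.resize(im[170:240,350:425],(400,373),interpolation=cv2.INTER_CUBIC)
save(np.hstack([a[:373],b]),'c1')
save(im,'c2',(210,110,335,215),6)
im2,_,_=load('scene'); save(im2,'c3',(255,120,315,185),9)
E
```

```text
(no output)
```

View pics/c1.png

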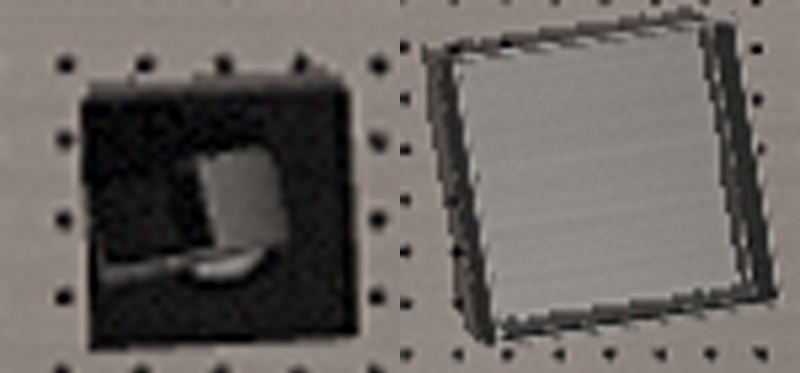

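View pics/c2.png

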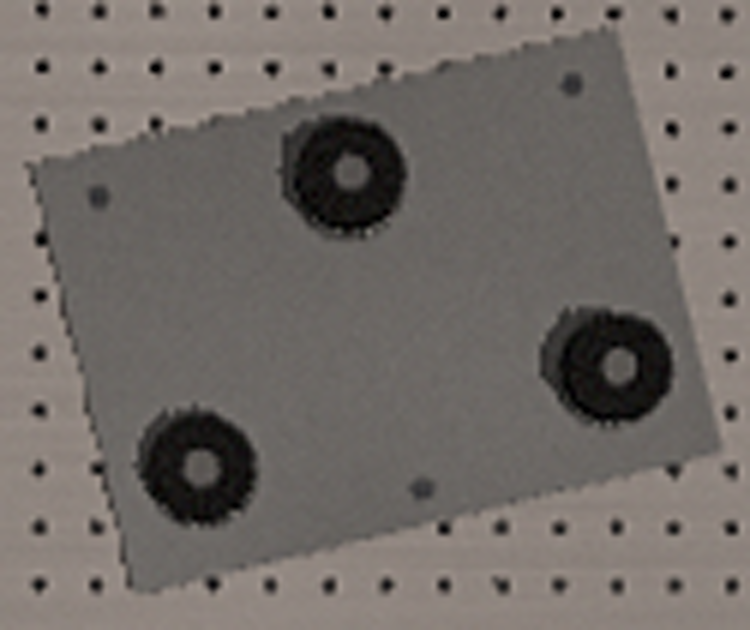

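View pics/c3.png

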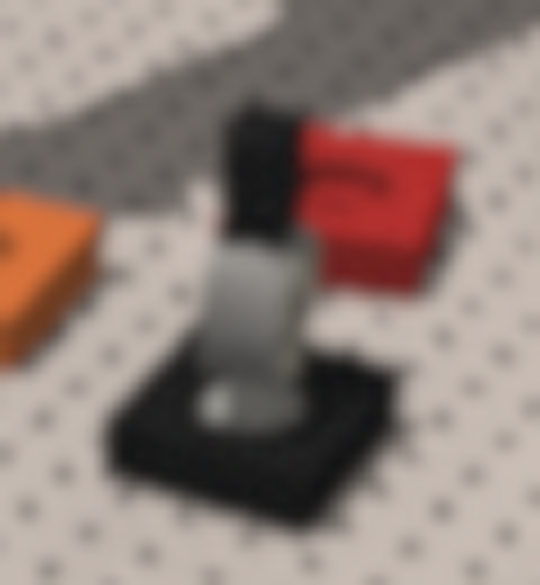

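```bash
python3 - <<'E'
from h import *
im,d,p=load('top')
np.set_printoptions(precision=4,suppress=True)
T=np.linalg.inv(p['world_to_cam']); print('cam',T[:3,3])
# cloud of gauge region
vv,uu=np.mgrid[180:230,140:195]
P=np.array([[pt(p,u,v,d[v,u]) if d[v,u]>0 else [0,0,-1] for u,v in zip(ur,vr)] for ur,vr in zip(uu,vv)])
for lo,hi in((.02,.03),(.03,.05),(.05,.08),(.08,.1),(.1,.12),(.125,.16)):
    m=(P[...,2]>lo)&(P[...,2]<hi); q=P[m]
    if len(q): print(lo,hi,len(q),q.min(0),q.max(0),q.mean(0))
m=(P[...,2]>.128)
q=P[m][:,:2].astype(np.float32)*1000; print(cv2.minAreaRect(q))
m=(P[...,2]>.02)&(P[...,2]<.03); q=P[m][:,:2].astype(np.float32)*1000; print('stand',cv2.minAreaRect(q))
# feet
for (u,v) in((210+202/6,110+467/6),(210+620/6,110+367/6),(210+350/6,110+172/6)):
    ui,vi=int(round(u)),int(round(v))
    w=d[vi-2:vi+3,ui-2:ui+3]; r=pt(p,u,v,np.median(w)); print('foot',u,v,r, 'circ depth', pt(p,u+6,v,d[vi,ui+6])[2],pt(p,u,v+6,d[vi+6,ui])[2])
# tray
for dx,dy in ((388,205),(370,190),(405,220)): print('tray',pt(p,dx,dy,d[dy,dx]))
for k,(x,y) in dict(tl=(440,50),tr=(728,20),br=(770,295),bl=(488,335)).items():
    f=400/75; print(k,atz(p,350+(x-400)/f,170+y/f,.03))
E
```

```text
cam [0.4302 0.0818 1.0408]
0.02 0.03 695 [0.3984 0.2435 0.02  ] [0.4812 0.3268 0.0298] [0.4393 0.2811 0.025 ]
0.03 0.05 6 [0.3986 0.2696 0.0301] [0.4708 0.325  0.0466] [0.4269 0.2959 0.0359]
0.05 0.08 58 [0.4212 0.2548 0.0508] [0.4573 0.3113 0.0797] [0.4395 0.2702 0.0717]
0.08 0.1 97 [0.4215 0.2585 0.08  ] [0.457  0.3055 0.0982] [0.4405 0.2722 0.0866]
0.1 0.12 26 [0.4263 0.2705 0.1004] [0.4539 0.288  0.1191] [0.4397 0.2748 0.1095]
0.125 0.16 124 [0.4264 0.2716 0.127 ] [0.4534 0.2984 0.1398] [0.4392 0.284  0.1343]
((438.9783020019531, 285.1109619140625), (24.338613510131836, 24.110074996948242), 14.62667465209961)
stand ((439.3924560546875, 285.2372741699219), (79.93700408935547, 80.65674591064453), 2.887005567550659)
foot 243.66666666666666 187.83333333333331 [0.4863 0.0915 0.0361] circ depth 0.036396121438029505 0.03526332703798274
foot 313.3333333333333 171.16666666666666 [ 0.5282 -0.0832  0.0397] circ depth 0.03893236344387763 0.03779310595668717
foot 268.3333333333333 138.66666666666666 [0.609 0.03  0.044] circ depth 0.04408984466786969 0.04866170939891201
tray [ 0.4438 -0.2836  0.0041]
tray [ 0.4828 -0.2369  0.0041]
tray [ 0.4048 -0.3287  0.0016]
tl [ 0.5085 -0.1973  0.03  ]
tr [ 0.5232 -0.3362  0.03  ]
br [ 0.392  -0.3541  0.03  ]
bl [ 0.3733 -0.2186  0.03  ]
```

```bash
cat >> h.py <<'E'
from scipy.spatial.transform import Rotation as Ro
def plan(pos,yaw=None,s=None):
    """yaw=azimuth (deg) of tool y axis; tool vertical. cmd pose approximated by measured"""
    s=s or manip.observe(); R=np.array(s['tcp_rot']); p0=np.array(s['position'])
    dp=R.T@(np.array(pos)-p0)*1000
    if yaw is None: yaw=np.degrees(np.arctan2(R[1,1],R[0,1]))
    a=np.radians(yaw); y=np.array([np.cos(a),np.sin(a),0]); z=np.array([0,0,-1.]); x=np.cross(y,z)
    rv=Ro.from_matrix(R.T@np.column_stack([x,y,z])).as_rotvec()
    print('dp',np.round(dp,1),'dr',np.round(rv,4),'| deg',round(np.degrees(np.linalg.norm(rv)),1),'pos',np.round(p0,4),'yawY',round(np.degrees(np.arctan2(R[1,1],R[0,1])),2),'F',np.round(s['ft_force'],2),'open',round(s['opening'],4),'t',s['t'],'j',np.round(s['joint_pos'],1))
E
python3 - <<'E'
from h import *
np.set_printoptions(precision=4,suppress=True)
for n in('scene','wrist'):
    p=cams.camera_params(n); T=np.linalg.inv(p['world_to_cam']); print(n,T)
s=manip.observe(); R=s['tcp_rot']
T=np.linalg.inv(cams.camera_params('wrist')['world_to_cam'])
print('cam in tool',R.T@(T[:3,3]-s['position']), R.T@T[:3,:3])
plan([.439,.285,.28],77); plan([.439,.285,.28],57)
E
```

```text
scene [[ 0.8379 -0.3235  0.4396  0.8784]
 [ 0.5453  0.5311 -0.6485 -0.5461]
 [-0.0237  0.7831  0.6214  0.666 ]
 [ 0.      0.      0.      1.    ]]
wrist [[ 0.3804 -0.894  -0.2369  0.1827]
 [ 0.9248  0.3671  0.0996  0.6282]
 [-0.002  -0.257   0.9664  0.3834]
 [ 0.      0.      0.      1.    ]]
cam in tool [ 0.0697  0.0007 -0.1368] [[-0.0005  0.9664  0.2569]
 [ 1.      0.0004  0.0004]
 [ 0.0003  0.2569 -0.9664]]
dp [-297.7 -219.2  -33. ] dr [-0.0017 -0.0001 -0.1629] | deg 9.3 pos [0.2469 0.6008 0.2466] yawY 67.67 F [-0.06  1.03 -0.13] open 0.0871 t 0.1 j [-66.9  18.4  -4.   83.2   1.3  78.5  -3.3]
dp [-297.7 -219.2  -33. ] dr [-0.0017  0.0002  0.1862] | deg 10.7 pos [0.2469 0.6008 0.2466] yawY 67.67 F [-0.06  1.03 -0.13] open 0.0871 t 0.1 j [-66.9  18.4  -4.   83.2   1.3  78.5  -3.3]
```

step_arm([
  {"delta_pos": [-40, -30, -5], "dr": [0, 0, 0], "gripper": 1},
  {"delta_pos": [-80, -59, -10], "dr": [0, 0, 0], "gripper": 1},
  {"delta_pos": [-120, -88, -15], "dr": [0, 0, 0], "gripper": 1},
  {"delta_pos": [-160, -117, -20], "dr": [0, 0, 0], "gripper": 1},
  {"delta_pos": [-200, -147, -25], "dr": [0, 0, 0], "gripper": 1},
])

```text
t: 0.6
position: [0.3767, 0.3875, 0.2724]
tcp_rot: [[-0.925, 0.38, -0.0], [0.38, 0.925, -0.0], [0.0, -0.0, -1.0]]
ft_force: [0.5, 0.8, -0.1]
opening: 0.087
```

step_arm([
  {"delta_pos": [-35, -26, -3], "dr": [0, 0, 0], "gripper": 1},
  {"delta_pos": [-70, -52, -5], "dr": [0, 0, 0], "gripper": 1},
  {"delta_pos": [-97, -72, -8], "dr": [0, 0, 0], "gripper": 1},
  {"delta_pos": [-97, -72, -8], "dr": [0, 0, 0], "gripper": 1},
  {"delta_pos": [-97, -72, -8], "dr": [0, 0, 0], "gripper": 1},
])

```text
t: 1.1
position: [0.4385, 0.2855, 0.2804]
tcp_rot: [[-0.924, 0.382, -0.001], [0.382, 0.924, 0.0], [0.001, 0.0, -1.0]]
ft_force: [0.4, 0.4, -0.7]
opening: 0.0868
```

```bash
python3 - <<'E'
from h import *
plan([.439,.285,.13])
im,d,p=grab('wrist'); save(im,'w1',f=1.5)
E
```

```text
dp [ -0.8  -0.3 150.4] dr [ 0.0002 -0.0007  0.    ] | deg 0.0 pos [0.4385 0.2855 0.2804] yawY 67.55 F [ 0.4   0.44 -0.74] open 0.0868 t 1.1 j [-45.2   1.9   9.5  98.5  -0.4  79.6  31.9]
```

View pics/w1.png

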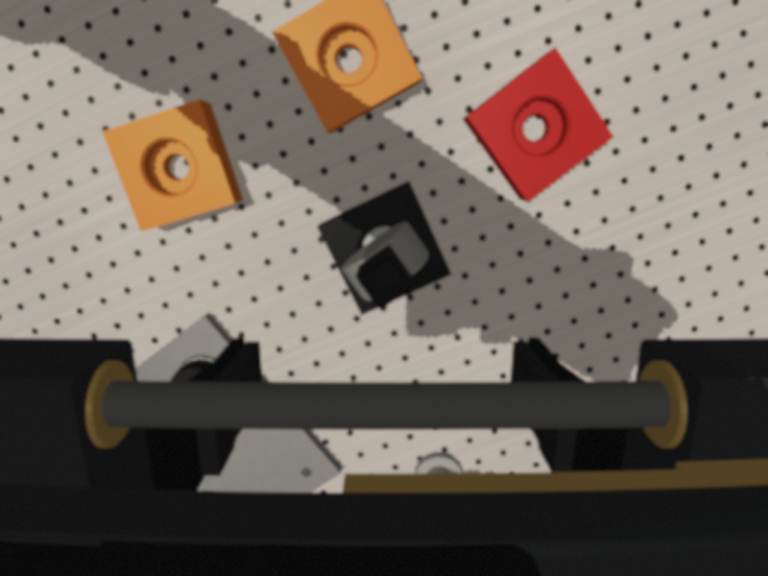

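```bash
python3 - <<'E'
from h import *
im,d,p=load('wrist'); save(im,'w1c',(200,110,310,215),7)
E
```

```text
(no output)
```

View pics/w1c.png

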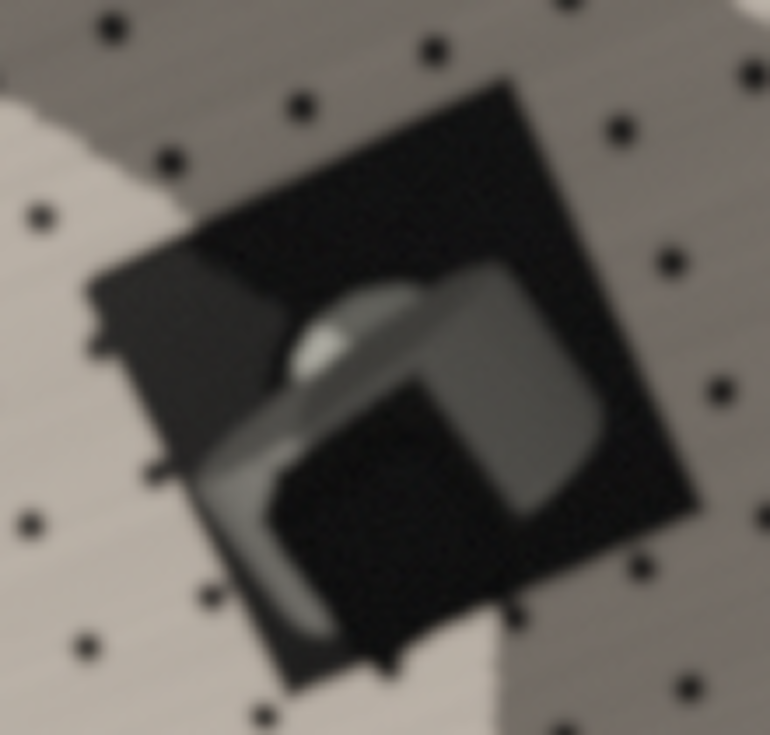

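```bash
python3 - <<'E'
from h import *
im,d,p=load('wrist')
vv,uu=np.mgrid[110:225,195:315]
P=np.array([[pt(p,u,v,d[v,u]) if d[v,u]>0 else [0,0,-1] for u,v in zip(ur,vr)] for ur,vr in zip(uu,vv)])
for lo,hi in ((.131,.145),(.085,.1),(.02,.03)):
    m=(P[...,2]>lo)&(P[...,2]<hi); q=P[m]; print(lo,len(q),np.median(q[:,2]),cv2.minAreaRect((q[:,:2]*1000).astype(np.float32)))
    m=m.astype(np.uint8); c=max(cv2.findContours(m,0,2)[0],key=cv2.contourArea)
    print([tuple((c[i,0]+[195,110]))for i in range(0,len(c),max(1,len(c)//1))][:1], cv2.minAreaRect(c))
    if lo<.2:
        z={.131:.136,.085:.0945,.02:.026}[lo]
        w=np.array([atz(p,*(k[0]+[195,110]),z)[:2]*1000 for k in c],np.float32); print('atz',cv2.minAreaRect(w))
# -x face of case: points z .04-.085 fit line
m=(P[...,2]>.045)&(P[...,2]<.085)&(P[...,0]<.45)
q=P[m]; print(len(q)); q2=q[:,:2]-np.median(q[:,:2],0); 
l=cv2.fitLine((q[:,:2]*1000).astype(np.float32),cv2.DIST_HUBER,0,.01,.01).ravel(); print('line',l,np.degrees(np.arctan2(l[1],l[0])))
E
```

```text
0.131 733 0.13535814427384296 ((437.8114013671875, 285.6991882324219), (24.0260009765625, 23.889997482299805), 13.59622573852539)
[(np.int64(256), np.int64(171))] ((61.21621322631836, 77.70269775390625), (27.4344425201416, 27.4344425201416), 54.462318420410156)
atz ((437.01544189453125, 286.03948974609375), (23.97887420654297, 23.748157501220703), 13.122431755065918)
0.085 394 0.08899454627996695 ((437.64068603515625, 286.0450134277344), (28.878238677978516, 42.07891082763672), 10.369878768920898)
[(np.int64(264), np.int64(155))] ((62.165992736816406, 66.96200561523438), (29.09295082092285, 41.04636001586914), 55.304847717285156)
atz ((436.67822265625, 287.0369873046875), (28.777320861816406, 40.26158905029297), 12.423909187316895)
0.02 2452 0.02570837062334866 ((438.35009765625, 285.50042724609375), (79.66228485107422, 80.11219787597656), 3.1453349590301514)
[(np.int64(271), np.int64(122))] ((61.53706741333008, 56.20220947265625), (67.1814956665039, 68.87635803222656), 64.35899353027344)
atz ((438.1239929199219, 285.6082763671875), (79.39016723632812, 80.20389556884766), 2.8878872394561768)
546
line [2.1056332e-05 1.0000000e+00 4.2917905e+02 2.8679950e+02] 89.99879
```

The grey back of the case faces -x, so the white dial faces +x. Gauge yaw is about 13.3°, and the handle centre is at (0.438, 0.2855). I'll turn the tool so the wrist camera is on the dial side.

step_arm([
  {"delta_pos": [0, 0, 5], "dr": [0, 0, 0.145], "gripper": 1},
  {"delta_pos": [0, 0, 15], "dr": [0, 0, 0.29], "gripper": 1},
  {"delta_pos": [0, 0, 30], "dr": [0, 0, 0.435], "gripper": 1},
  {"delta_pos": [0, 0, 45], "dr": [0, 0, 0.58], "gripper": 1},
  {"delta_pos": [0, 0, 60], "dr": [0, 0, 0.725], "gripper": 1},
])

```text
t: 1.65
position: [0.437, 0.288, 0.2196]
tcp_rot: [[-0.438, 0.899, -0.001], [0.899, 0.438, 0.0], [0.0, -0.001, -1.0]]
ft_force: [-1.3, 0.2, -1.2]
opening: 0.0869
```

step_arm([
  {"delta_pos": [0, 0, 10], "dr": [0, 0, 0.145], "gripper": 1},
  {"delta_pos": [0, 0, 20], "dr": [0, 0, 0.29], "gripper": 1},
  {"delta_pos": [0, 0, 30], "dr": [0, 0, 0.435], "gripper": 1},
  {"delta_pos": [0, 0, 35], "dr": [0, 0, 0.58], "gripper": 1},
  {"delta_pos": [0, 0, 40], "dr": [0, 0, 0.725], "gripper": 1},
])

```text
t: 2.15
position: [0.4368, 0.2879, 0.1796]
tcp_rot: [[0.268, 0.963, -0.001], [0.963, -0.268, -0.0], [-0.001, -0.001, -1.0]]
ft_force: [0.2, -0.8, -0.3]
opening: 0.0876
```

step_arm([
  {"delta_pos": [0, 0, 0], "dr": [0, 0, 0.145], "gripper": 1},
  {"delta_pos": [0, 0, 0], "dr": [0, 0, 0.29], "gripper": 1},
  {"delta_pos": [0, 0, 0], "dr": [0, 0, 0.435], "gripper": 1},
  {"delta_pos": [0, 0, 0], "dr": [0, 0, 0.58], "gripper": 1},
  {"delta_pos": [0, 0, 0], "dr": [0, 0, 0.725], "gripper": 1},
])

```text
t: 2.65
position: [0.437, 0.288, 0.1801]
tcp_rot: [[0.839, 0.544, -0.001], [0.544, -0.839, -0.0], [-0.001, -0.0, -1.0]]
ft_force: [-0.1, 0.4, -1.1]
opening: 0.0868
```

step_arm([
  {"delta_pos": [0, 0, 0], "dr": [0, 0, 0.145], "gripper": 1},
  {"delta_pos": [0, 0, 0], "dr": [0, 0, 0.29], "gripper": 1},
  {"delta_pos": [0, 0, 0], "dr": [0, 0, 0.343], "gripper": 1},
  {"delta_pos": [0, 0, 0], "dr": [0, 0, 0.343], "gripper": 1},
])

```text
t: 3.05
position: [0.4371, 0.2878, 0.1801]
tcp_rot: [[0.972, 0.235, -0.001], [0.235, -0.972, -0.0], [-0.001, -0.0, -1.0]]
ft_force: [-0.5, -0.9, -0.2]
opening: 0.0871
```

```bash
python3 - <<'E'
from h import *
plan([.438,.2855,.124],-76.7)
im,d,p=grab('wrist'); save(im,'w2',f=1.5)
vv,uu=np.mgrid[0:384,100:400]
P=np.array([[pt(p,u,v,d[v,u]) if d[v,u]>0 else [0,0,-1] for u,v in zip(ur,vr)] for ur,vr in zip(uu,vv)])
m=(P[...,2]>.131)&(P[...,2]<.142)&(abs(P[...,0]-.438)<.03)&(abs(P[...,1]-.2855)<.03); q=P[m]; print(len(q),cv2.minAreaRect((q[:,:2]*1000).astype(np.float32)))
E
```

```text
dp [ 0.4  2.4 56.1] dr [-0.0001  0.0008  0.0051] | deg 0.3 pos [0.4371 0.2878 0.1801] yawY -76.41 F [-0.49 -0.89 -0.17] open 0.0871 t 3.05 j [ -50.2    5.5   14.8  106.6   -1.5   68.1 -111.3]
1579 ((439.11285400390625, 285.11529541015625), (23.371688842773438, 23.595909118652344), 13.594468116760254)
```

View pics/w2.png

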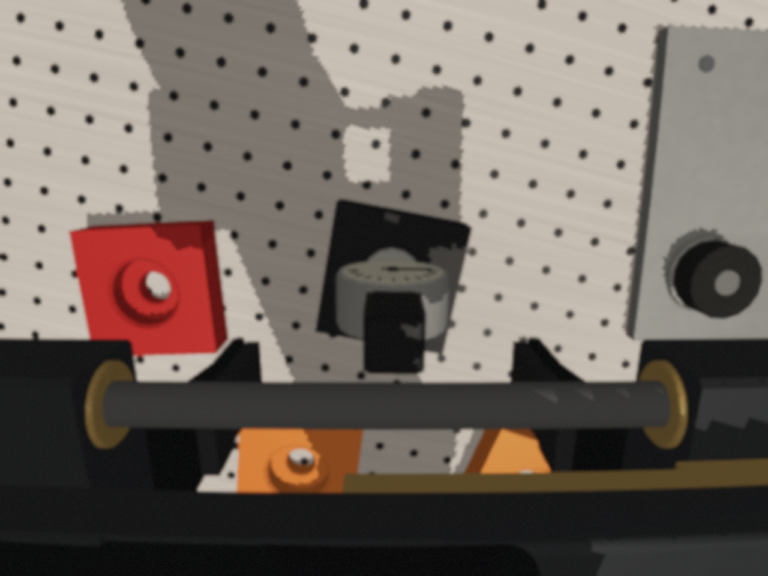

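The view from the dial side shows the white dial strip with ticks at (390,270) and the handle at (393,335). Descending to grasp it.

step_arm([
  {"delta_pos": [0.8, 2.7, 15], "dr": [0, 0, 0.005], "gripper": 1},
  {"delta_pos": [0.8, 2.7, 30], "dr": [0, 0, 0.005], "gripper": 1},
  {"delta_pos": [0.8, 2.7, 45], "dr": [0, 0, 0.005], "gripper": 1},
  {"delta_pos": [0.8, 2.7, 56], "dr": [0, 0, 0.005], "gripper": 1},
  {"delta_pos": [0.8, 2.7, 56], "dr": [0, 0, 0.005], "gripper": 1},
])

```text
t: 3.6
position: [0.4384, 0.2834, 0.1228]
tcp_rot: [[0.974, 0.229, -0.003], [0.229, -0.974, -0.002], [-0.003, 0.001, -1.0]]
ft_force: [0.6, -0.3, 0.3]
opening: 0.0872
```

step_arm([
  {"delta_pos": [0, 0, 0], "dr": [0, 0, 0], "gripper": -0.5},
  {"delta_pos": [0, 0, 0], "dr": [0, 0, 0], "gripper": -1},
  {"delta_pos": [0, 0, 0], "dr": [0, 0, 0], "gripper": -1},
  {"delta_pos": [0, 0, 0], "dr": [0, 0, 0], "gripper": -1},
  {"delta_pos": [0, 0, 0], "dr": [0, 0, 0], "gripper": -1},
], force=40)

```text
t: 4.1
position: [0.44, 0.2837, 0.1249]
tcp_rot: [[0.974, 0.227, 0.001], [0.227, -0.974, 0.0], [0.001, -0.0, -1.0]]
ft_force: [0.2, 0.7, 0.2]
opening: 0.0551
```

```bash
python3 - <<'E'
from h import *
plan([.4385,.2855,.18],-76.7)
E
```

```text
dp [ -1.   -2.1 -55.1] dr [-0.0004 -0.0006 -0.0033] | deg 0.2 pos [0.44   0.2837 0.1249] yawY -76.89 F [0.2  0.7  0.25] open 0.0551 t 4.1 j [ -49.6    8.6   15.   110.1   -2.5   61.6 -110.4]
```

step_arm([
  {"delta_pos": [-1, -1.7, 0], "dr": [0, 0, 0], "gripper": -0.3},
  {"delta_pos": [-1, -1.7, 0], "dr": [0, 0, 0], "gripper": -1},
  {"delta_pos": [-1, -1.7, 0], "dr": [0, 0, 0], "gripper": -1},
  {"delta_pos": [-1, -1.7, 0], "dr": [0, 0, 0], "gripper": -1},
  {"delta_pos": [-1, -1.7, 0], "dr": [0, 0, 0], "gripper": -1},
])

```text
t: 4.6
position: [0.4385, 0.285, 0.1246]
tcp_rot: [[0.974, 0.227, 0.0], [0.227, -0.974, 0.0], [0.0, -0.0, -1.0]]
ft_force: [0.1, 0.2, 1.0]
opening: 0.024
```

step_arm([
  {"delta_pos": [0, 0, 0], "dr": [0, 0, 0], "gripper": -1},
  {"delta_pos": [0, 0, 0], "dr": [0, 0, 0], "gripper": -1},
])

```text
t: 4.8
position: [0.4385, 0.285, 0.1245]
tcp_rot: [[0.974, 0.227, 0.0], [0.227, -0.974, 0.0], [0.0, 0.0, -1.0]]
ft_force: [0.8, 0.8, 0.6]
opening: 0.0237
```

```bash
python3 - <<'E'
from h import *
plan([.4385,.2855,.18],-76.7)
im,d,p=grab('wrist'); save(im,'w3',f=1.5)
E
```

```text
dp [  0.2  -0.5 -55.5] dr [ 0.     -0.     -0.0033] | deg 0.2 pos [0.4385 0.285  0.1245] yawY -76.89 F [0.78 0.85 0.59] open 0.0237 t 4.8 j [ -49.7    8.6   14.9  110.1   -2.5   61.6 -110.7]
```

View pics/w3.png

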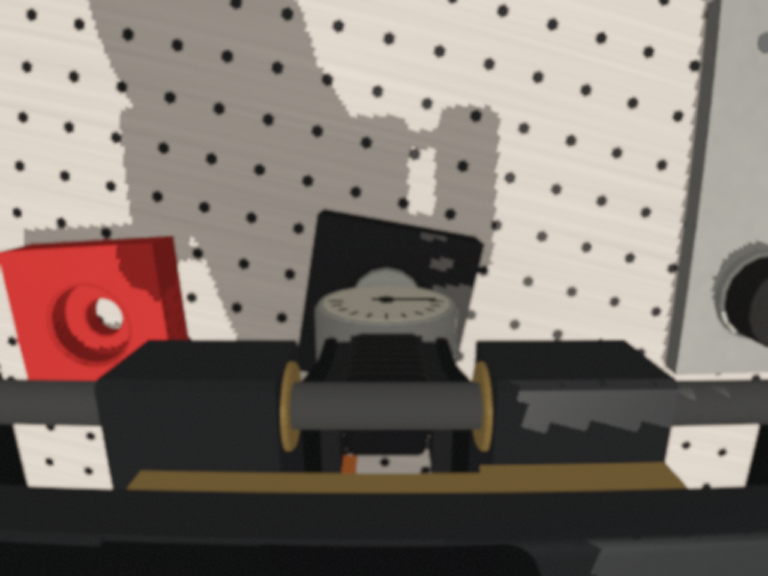

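The pointer reads 0 and is readable in the wrist view: it points right at (385,298), and the view is inverted. The grip is 24 mm wide, so the gauge is held. Lifting.

step_arm([
  {"delta_pos": [0, 0, -8], "dr": [0, 0, 0], "gripper": -1},
  {"delta_pos": [0, 0, -22], "dr": [0, 0, 0], "gripper": -1},
  {"delta_pos": [0, 0, -40], "dr": [0, 0, 0], "gripper": -1},
  {"delta_pos": [0, 0, -60], "dr": [0, 0, 0], "gripper": -1},
  {"delta_pos": [0, 0, -80], "dr": [0, 0, 0], "gripper": -1},
])

```text
t: 5.35
position: [0.4385, 0.285, 0.2063]
tcp_rot: [[0.974, 0.227, 0.001], [0.227, -0.974, 0.0], [0.001, -0.0, -1.0]]
ft_force: [0.1, 0.0, -2.1]
opening: 0.0236
```

```bash
python3 - <<'E'
from h import *
plan([.430,.0915,.205],-76.9)
E
```

```text
dp [-52.1 186.5   1.2] dr [-0.0003 -0.0006  0.0001] | deg 0.0 pos [0.4385 0.285  0.2063] yawY -76.9 F [ 0.05  0.04 -2.07] open 0.0236 t 5.35 j [ -50.2    4.2   15.   104.9   -1.1   71.  -111.8]
```

step_arm([
  {"delta_pos": [-11, 40, 0], "dr": [0, 0, 0], "gripper": -1},
  {"delta_pos": [-22, 80, 0], "dr": [0, 0, 0], "gripper": -1},
  {"delta_pos": [-33, 120, 0], "dr": [0, 0, 0], "gripper": -1},
  {"delta_pos": [-43, 155, 0], "dr": [0, 0, 0], "gripper": -1},
  {"delta_pos": [-50, 186, 0], "dr": [0, 0, 0], "gripper": -1},
])

```text
t: 5.85
position: [0.4317, 0.0904, 0.2056]
tcp_rot: [[0.974, 0.226, 0.001], [0.226, -0.974, 0.001], [0.001, -0.001, -1.0]]
ft_force: [0.3, 0.4, -3.2]
opening: 0.0237
```

step_arm([
  {"delta_pos": [0, 0, 0], "dr": [0, 0, 0], "gripper": -1},
  {"delta_pos": [0, 0, 0], "dr": [0, 0, 0], "gripper": -1},
])

```text
t: 6.05
position: [0.4322, 0.0921, 0.2056]
tcp_rot: [[0.974, 0.225, 0.001], [0.225, -0.974, 0.002], [0.002, -0.001, -1.0]]
ft_force: [0.4, 0.9, -2.8]
opening: 0.0234
```

```bash
python3 - <<'E'
from h import *
plan([.4863,.0915,.205],-76.9)
im,d,p=grab('wrist'); save(im,'w4',f=1.5)
E
```

```text
dp [52.5 12.8  0.6] dr [-0.0014 -0.0017 -0.0019] | deg 0.2 pos [0.4322 0.0921 0.2056] yawY -77.01 F [ 0.37  0.89 -2.78] open 0.0234 t 6.05 j [-40.9  -7.1  23.9 115.1   2.9  71.3 -95.2]
```

View pics/w4.png

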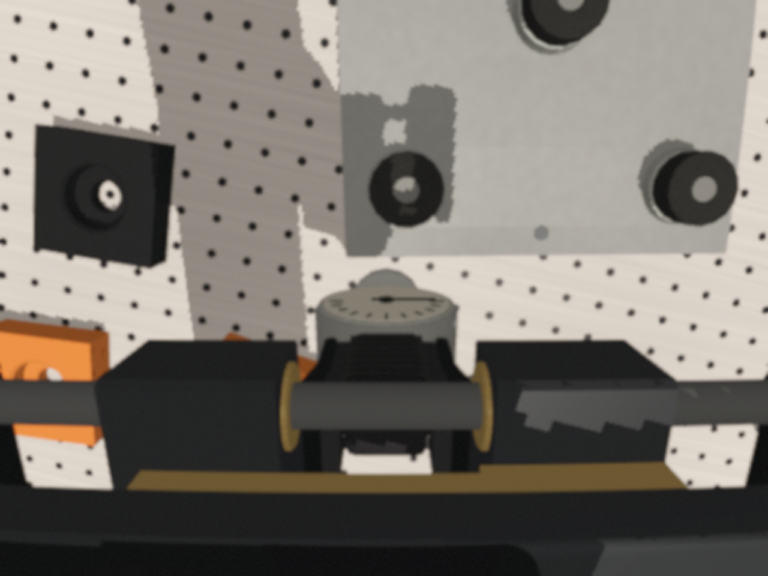

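The view shows foot 2 at (406,188), foot 1 at (705,189), foot 3 at (570,0) and the empty black stand at (105,190). Next I'll measure the foot centres and the stand well.

```bash
python3 - <<'E'
from h import *
np.set_printoptions(precision=4,suppress=True)
im,d,p=load('wrist')
a=cv2.resize(im[95:160,235:305],(560,520),interpolation=cv2.INTER_CUBIC);save(a,'w4a')
b=cv2.resize(im[90:155,425:500],(600,520),interpolation=cv2.INTER_CUBIC);save(b,'w4b')
vv,uu=np.mgrid[0:165,230:511]
P=np.array([[pt(p,u,v,d[v,u]) if d[v,u]>0 else [0,0,-1] for u,v in zip(ur,vr)] for ur,vr in zip(uu,vv)])
for c in ((.4863,.0915),(.5282,-.0832),(.609,.03)):
    m=(np.hypot(P[...,0]-c[0],P[...,1]-c[1])<.03)&(P[...,2]>.03)&(P[...,2]<.06); q=P[m]
    if len(q)<10: continue
    z=np.median(q[:,2]); q=q[abs(q[:,2]-z)<.003]
    print(len(q),z,cv2.minEnclosingCircle((q[:,:2]*1000).astype(np.float32)),cv2.fitEllipse(cv2.convexHull((q[:,:2]*1000).astype(np.float32))))
E
```

```text
1983 0.036657718726192556 ((486.26263427734375, 92.4090805053711), 22.89287757873535) ((486.0960693359375, 92.6727523803711), (44.46931076049805, 45.68204116821289), 116.58435821533203)
1930 0.04054578951933979 ((529.1843872070312, -81.63326263427734), 23.459716796875) ((529.2118530273438, -81.45635223388672), (45.01572036743164, 46.42673873901367), 5.673537731170654)
1134 0.04440547555097488 ((606.0712280273438, 29.922788619995117), 22.070188522338867) ((602.2079467773438, 28.67691993713379), (28.92660140991211, 43.44390106201172), 18.23908233642578)
```

View pics/w4a.png

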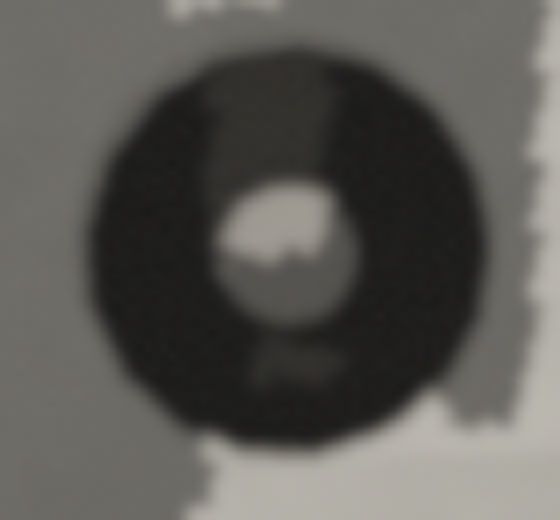

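View pics/w4b.png

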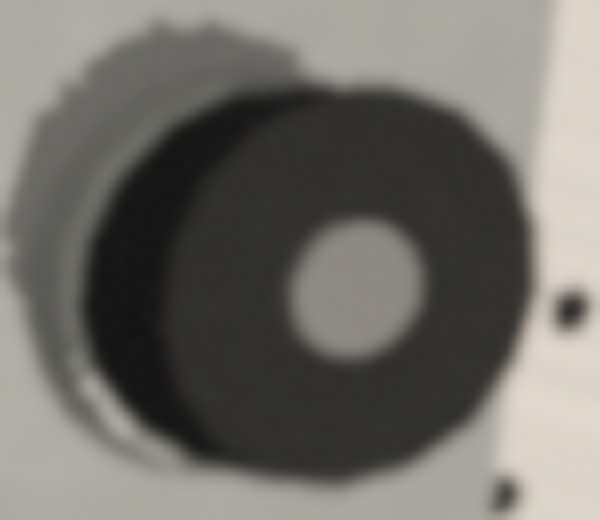

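step_arm([
  {"delta_pos": [20, 5, 0], "dr": [0, 0, 0], "gripper": -1},
  {"delta_pos": [40, 9, 10], "dr": [0, 0, 0], "gripper": -1},
  {"delta_pos": [52.5, 12.3, 25], "dr": [-0.001, -0.002, 0], "gripper": -1},
  {"delta_pos": [52.5, 12.3, 38], "dr": [-0.001, -0.002, 0], "gripper": -1},
  {"delta_pos": [52.5, 12.3, 42], "dr": [-0.001, -0.002, 0], "gripper": -1},
])

```text
t: 6.6
position: [0.4843, 0.0932, 0.1607]
tcp_rot: [[0.974, 0.228, -0.006], [0.228, -0.974, -0.003], [-0.006, 0.002, -1.0]]
ft_force: [-0.8, 0.5, -2.9]
opening: 0.0238
```

step_arm([
  {"delta_pos": [0, 0, 0], "dr": [0, 0, 0], "gripper": -1},
  {"delta_pos": [0, 0, 0], "dr": [0, 0, 0], "gripper": -1},
])

```text
t: 6.8
position: [0.4855, 0.0929, 0.163]
tcp_rot: [[0.974, 0.228, -0.001], [0.228, -0.974, -0.001], [-0.002, 0.001, -1.0]]
ft_force: [-0.1, -0.2, -2.5]
opening: 0.0238
```

```bash
python3 - <<'E'
from h import *
plan([.4863,.092,.1535],-76.9); print(manip.observe()['tcp_rot'])
E
```

```text
dp [0.5 1.1 9.5] dr [0.0005 0.0016 0.0009] | deg 0.1 pos [0.4855 0.0929 0.163 ] yawY -76.85 F [-0.1  -0.22 -2.51] open 0.0238 t 6.8 j [-39.7   2.7  26.6 111.8  -1.3  65.9 -89.4]
[[ 9.73762566e-01  2.27561786e-01 -1.44858172e-03]
 [ 2.27560735e-01 -9.73763514e-01 -8.55229435e-04]
 [-1.60519357e-03  5.03150087e-04 -9.99998585e-01]]
```

step_arm([
  {"delta_pos": [0.5, 1, 3], "dr": [0, 0.001, 0], "gripper": -1},
  {"delta_pos": [0.5, 1, 5.5], "dr": [0, 0.001, 0], "gripper": -1},
  {"delta_pos": [0.5, 1, 7.5], "dr": [0, 0.001, 0], "gripper": -1},
  {"delta_pos": [0.5, 1, 9], "dr": [0, 0.001, 0], "gripper": -1},
  {"delta_pos": [0.5, 1, 9], "dr": [0, 0.001, 0], "gripper": -1},
])

```text
t: 7.3
position: [0.4869, 0.0917, 0.1539]
tcp_rot: [[0.974, 0.227, 0.0], [0.227, -0.974, -0.001], [-0.0, 0.001, -1.0]]
ft_force: [-0.4, -0.7, 0.6]
opening: 0.0239
```

step_arm([
  {"delta_pos": [0, 0, 1], "dr": [0, 0, 0], "gripper": -1},
  {"delta_pos": [0, 0, 1.5], "dr": [0, 0, 0], "gripper": -1},
  {"delta_pos": [0, 0, 1.5], "dr": [0, 0, 0], "gripper": -1},
])

```text
t: 7.6
position: [0.4869, 0.0917, 0.1523]
tcp_rot: [[0.974, 0.227, -0.0], [0.227, -0.974, -0.001], [-0.0, 0.001, -1.0]]
ft_force: [-0.4, 0.4, 1.0]
opening: 0.0237
```

step_arm([
  {"delta_pos": [0, 0, 1], "dr": [0, 0, 0], "gripper": -1},
  {"delta_pos": [0, 0, 1.5], "dr": [0, 0, 0], "gripper": -1},
  {"delta_pos": [0, 0, 1.5], "dr": [0, 0, 0], "gripper": -1},
])

```text
t: 7.9
position: [0.4868, 0.0917, 0.1507]
tcp_rot: [[0.974, 0.227, -0.0], [0.227, -0.974, -0.001], [-0.0, 0.001, -1.0]]
ft_force: [1.6, -0.8, 2.4]
opening: 0.0239
```

step_arm([
  {"delta_pos": [0, 0, 0.5], "dr": [0, 0, 0], "gripper": -1},
  {"delta_pos": [0, 0, 1], "dr": [0, 0, 0], "gripper": -1},
  {"delta_pos": [0, 0, 1], "dr": [0, 0, 0], "gripper": -1},
])

```text
t: 8.2
position: [0.4868, 0.0916, 0.1497]
tcp_rot: [[0.974, 0.227, -0.0], [0.227, -0.974, -0.001], [-0.0, 0.001, -1.0]]
ft_force: [0.0, 0.1, 3.8]
opening: 0.0234
```

step_arm([
  {"delta_pos": [0, 0, 0.4], "dr": [0, 0, 0], "gripper": -1},
  {"delta_pos": [0, 0, 0.4], "dr": [0, 0, 0], "gripper": -1},
  {"delta_pos": [0, 0, 0.4], "dr": [0, 0, 0], "gripper": -1},
])

```text
t: 8.5
position: [0.4867, 0.0916, 0.1493]
tcp_rot: [[0.974, 0.227, -0.0], [0.227, -0.974, -0.001], [-0.0, 0.001, -1.0]]
ft_force: [0.1, -0.5, 3.8]
opening: 0.0238
```

step_arm([
  {"delta_pos": [0, 0, 0.4], "dr": [0, 0, 0], "gripper": -1},
  {"delta_pos": [0, 0, 0.4], "dr": [0, 0, 0], "gripper": -1},
  {"delta_pos": [0, 0, 0.4], "dr": [0, 0, 0], "gripper": -1},
])

```text
t: 8.8
position: [0.4868, 0.0916, 0.149]
tcp_rot: [[0.974, 0.227, -0.0], [0.227, -0.974, -0.001], [-0.0, 0.001, -1.0]]
ft_force: [0.8, 0.0, 5.2]
opening: 0.0235
```

```bash
python3 - <<'E'
from h import *
im,d,p=grab('wrist'); save(im,'d2',(190,150,330,260),5.5); print(manip.observe()['ft_force'],manip.observe()['t'])
E
```

```text
[ 1.80273739 -0.88454609  5.31623755] 8.85
```

View pics/d2.png

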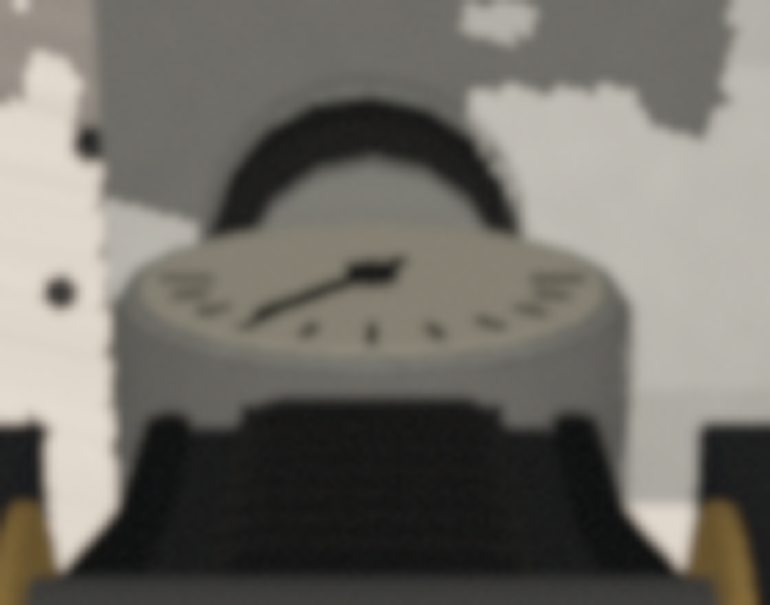

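The pointer sits at about 126° from zero, or 5.6 mm push-in, so foot 2 reads sound. I'll press a touch more, to about 10 N, and hold briefly so the plate rests for certain.

step_arm([
  {"delta_pos": [0, 0, 0.3], "dr": [0, 0, 0], "gripper": -1},
  {"delta_pos": [0, 0, 0.3], "dr": [0, 0, 0], "gripper": -1},
  {"delta_pos": [0, 0, 0.3], "dr": [0, 0, 0], "gripper": -1},
  {"delta_pos": [0, 0, 0.3], "dr": [0, 0, 0], "gripper": -1},
])

```text
t: 9.25
position: [0.4868, 0.0916, 0.1489]
tcp_rot: [[0.974, 0.227, -0.0], [0.227, -0.974, -0.001], [-0.0, 0.001, -1.0]]
ft_force: [-0.6, 0.3, 5.5]
opening: 0.0235
```

```bash
python3 - <<'E'
from h import *
print(manip.observe()['tcp_rot'].round(4))
plan([.529,-.0822,.167],-76.9)
plan([.6085,.030,.171],-76.9)
E
```

```text
[[ 9.739e-01  2.268e-01 -1.000e-04]
 [ 2.268e-01 -9.739e-01 -9.000e-04]
 [-3.000e-04  8.000e-04 -1.000e+00]]
dp [  1.6 178.9 -17.9] dr [0.0008 0.0003 0.0002] | deg 0.1 pos [0.4868 0.0916 0.1489] yawY -76.89 F [-0.6   0.33  5.48] open 0.0235 t 9.25 j [-39.5   3.6  26.8 112.6  -1.8  64.1 -88.9]
dp [104.5  87.6 -22. ] dr [0.0008 0.0003 0.0002] | deg 0.1 pos [0.4868 0.0916 0.1489] yawY -76.89 F [-0.6   0.33  5.48] open 0.0235 t 9.25 j [-39.5   3.6  26.8 112.6  -1.8  64.1 -88.9]
```

step_arm([
  {"delta_pos": [0, 0, 0.6], "dr": [0, 0, 0], "gripper": -1},
  {"delta_pos": [0, 0, 0.6], "dr": [0, 0, 0], "gripper": -1},
  {"delta_pos": [0, 0, 0.6], "dr": [0, 0, 0], "gripper": -1},
  {"delta_pos": [0, 0, 0.6], "dr": [0, 0, 0], "gripper": -1},
  {"delta_pos": [0, 0, 0.6], "dr": [0, 0, 0], "gripper": -1},
])

```text
t: 9.75
position: [0.4869, 0.0917, 0.1487]
tcp_rot: [[0.974, 0.227, 0.0], [0.227, -0.974, -0.001], [-0.0, 0.001, -1.0]]
ft_force: [-0.8, -0.5, 8.7]
opening: 0.0237
```

```bash
python3 - <<'E'
from h import *
im,d,p=grab('wrist'); save(im,'d2b',(190,150,330,260),5.5); plan([.6085,.030,.175],-76.9)
E
```

```text
dp [104.4  87.6 -26.2] dr [0.0007 0.0001 0.0001] | deg 0.0 pos [0.487  0.0916 0.1487] yawY -76.89 F [-0.91 -0.5   9.58] open 0.0239 t 9.8 j [-39.5   3.7  26.8 112.7  -1.8  64.1 -88.9]
```

View pics/d2b.png

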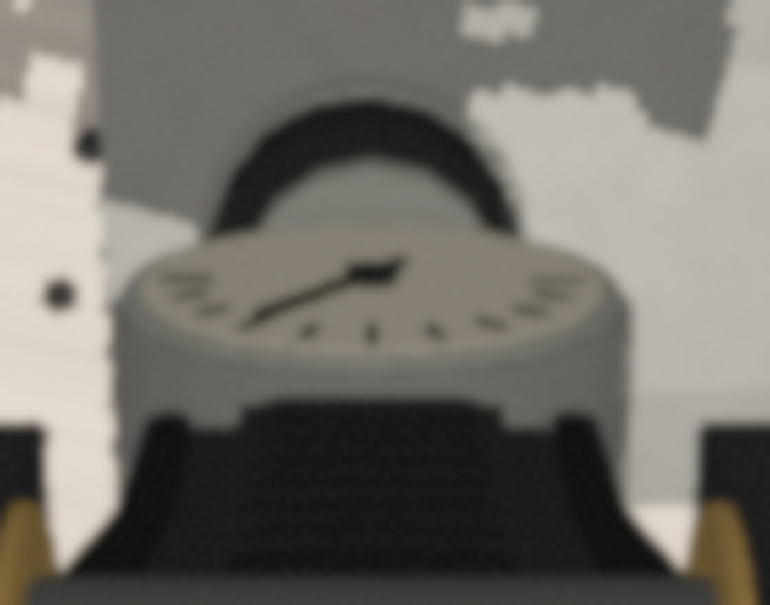

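The second picture shows the same reading under about 11 N, and the foot's black rim is symmetric round the plate, so the press is centred. Next is foot 3.

step_arm([
  {"delta_pos": [0, 0, -10], "dr": [0, 0, 0], "gripper": -1},
  {"delta_pos": [0, 0, -32], "dr": [0, 0, 0], "gripper": -1},
  {"delta_pos": [18, 25, -34], "dr": [0, 0, 0], "gripper": -1},
  {"delta_pos": [36, 50, -34], "dr": [0, 0, 0], "gripper": -1},
  {"delta_pos": [52, 74, -34], "dr": [0, 0, 0], "gripper": -1},
])

```text
t: 10.3
position: [0.5535, 0.0307, 0.181]
tcp_rot: [[0.974, 0.228, -0.003], [0.228, -0.974, -0.002], [-0.004, 0.001, -1.0]]
ft_force: [-0.2, 0.4, -2.1]
opening: 0.0234
```

step_arm([
  {"delta_pos": [0, 0, 0], "dr": [0, 0, 0], "gripper": -1},
  {"delta_pos": [0, 0, 0], "dr": [0, 0, 0], "gripper": -1},
])

```text
t: 10.5
position: [0.5527, 0.0308, 0.1805]
tcp_rot: [[0.974, 0.225, -0.005], [0.225, -0.974, -0.002], [-0.005, 0.001, -1.0]]
ft_force: [-0.1, 0.5, -2.9]
opening: 0.0238
```

```bash
cat >> h.py <<'E'
def feet(p,d,c,zmin=.03):
    vv,uu=np.mgrid[0:240:1,0:512]
    K=np.array(p['mtx']); 
    q=cv2.undistortPoints(np.dstack([uu,vv]).reshape(-1,1,2).astype(float),K,np.array([float(p['k1']),0,0,0.]))[:,0]
    D=d[:240].reshape(-1); T=np.linalg.inv(p['world_to_cam'])
    C=np.column_stack([q[:,0]*D,-q[:,1]*D,-D]); P=C@T[:3,:3].T+T[:3,3]
    m=(D>0)&(np.hypot(P[:,0]-c[0],P[:,1]-c[1])<.03)&(P[:,2]>zmin)&(P[:,2]<.06); q=P[m]
    z=np.median(q[:,2]); q=q[abs(q[:,2]-z)<.003]
    print('foot',len(q),round(z,4),cv2.minEnclosingCircle((q[:,:2]*1000).astype(np.float32)))
E
python3 - <<'E'
from h import *
im,d,p=grab('wrist'); save(im,'w5',f=1.2); feet(p,d,(.609,.03)); 
plan([.609,.030,.175],-76.9)
E
```

```text
foot 2498 0.0446 ((609.7855834960938, 30.065431594848633), 23.06851577758789)
dp [54.6 14.5  5.4] dr [0.0002 0.0044 0.0002] | deg 0.3 pos [0.5526 0.0318 0.1806] yawY -76.89 F [ 0.5   0.34 -2.61] open 0.0235 t 10.55 j [-33.9   9.9  31.  102.9  -5.4  68.9 -78.2]
```

View pics/w5.png

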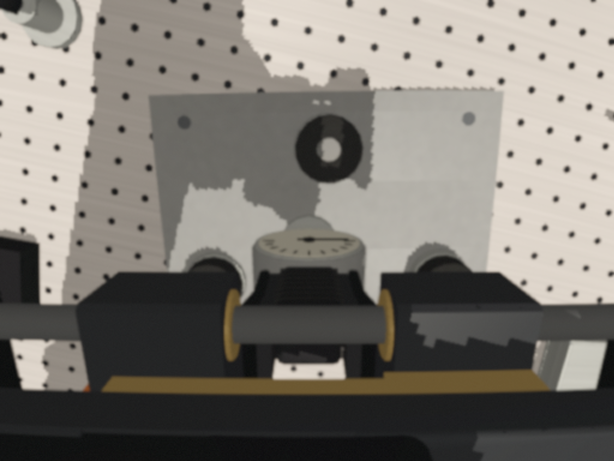

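step_arm([
  {"delta_pos": [25, 7, 0], "dr": [0, 0.002, 0], "gripper": -1},
  {"delta_pos": [50, 13, 3], "dr": [0, 0.004, 0], "gripper": -1},
  {"delta_pos": [55, 14.4, 6], "dr": [0, 0.004, 0], "gripper": -1},
  {"delta_pos": [55, 14.4, 8], "dr": [0, 0.004, 0], "gripper": -1},
  {"delta_pos": [55, 14.4, 8], "dr": [0, 0.004, 0], "gripper": -1},
])

```text
t: 11.05
position: [0.6092, 0.0304, 0.1729]
tcp_rot: [[0.974, 0.228, 0.0], [0.228, -0.974, -0.0], [0.0, 0.0, -1.0]]
ft_force: [-0.7, -0.2, -2.6]
opening: 0.0236
```

step_arm([
  {"delta_pos": [0, 0, 0], "dr": [0, 0, 0], "gripper": -1},
  {"delta_pos": [0, 0, 0], "dr": [0, 0, 0], "gripper": -1},
])

```text
t: 11.25
position: [0.6102, 0.03, 0.1741]
tcp_rot: [[0.974, 0.227, 0.003], [0.227, -0.974, 0.0], [0.003, 0.0, -1.0]]
ft_force: [0.5, -1.1, -3.3]
opening: 0.0235
```

```bash
python3 - <<'E'
from h import *
plan([.6094,.030,.161],-76.9);print(manip.observe()['tcp_rot'][:,2])
E
```

```text
dp [-0.9 -0.2 13.1] dr [ 0.0003 -0.0032  0.0004] | deg 0.2 pos [0.6102 0.03   0.1741] yawY -76.87 F [ 0.53 -1.11 -3.26] open 0.0235 t 11.25 j [-31.2  17.5  31.2  95.6  -9.6  69.4 -74.6]
[ 3.15055986e-03  4.17769004e-04 -9.99994950e-01]
```

step_arm([
  {"delta_pos": [-0.4, 0, 4], "dr": [0, -0.002, 0], "gripper": -1},
  {"delta_pos": [-0.4, 0, 7.5], "dr": [0, -0.002, 0], "gripper": -1},
  {"delta_pos": [-0.4, 0, 10.5], "dr": [0, -0.002, 0], "gripper": -1},
  {"delta_pos": [-0.4, 0, 13], "dr": [0, -0.002, 0], "gripper": -1},
  {"delta_pos": [-0.4, 0, 13], "dr": [0, -0.002, 0], "gripper": -1},
])

```text
t: 11.75
position: [0.6105, 0.0298, 0.1606]
tcp_rot: [[0.974, 0.227, 0.001], [0.227, -0.974, -0.001], [0.001, 0.001, -1.0]]
ft_force: [0.1, 0.9, -0.1]
opening: 0.0238
```

step_arm([
  {"delta_pos": [0, 0, 1], "dr": [0, 0, 0], "gripper": -1},
  {"delta_pos": [0, 0, 2], "dr": [0, 0, 0], "gripper": -1},
  {"delta_pos": [0, 0, 2], "dr": [0, 0, 0], "gripper": -1},
])

```text
t: 12.05
position: [0.6105, 0.0297, 0.1589]
tcp_rot: [[0.974, 0.227, 0.001], [0.227, -0.974, -0.001], [0.001, 0.001, -1.0]]
ft_force: [-0.4, 0.4, 1.0]
opening: 0.0238
```

step_arm([
  {"delta_pos": [0, 0, 1], "dr": [0, 0, 0], "gripper": -1},
  {"delta_pos": [0, 0, 1.5], "dr": [0, 0, 0], "gripper": -1},
  {"delta_pos": [0, 0, 1.5], "dr": [0, 0, 0], "gripper": -1},
])

```text
t: 12.35
position: [0.6106, 0.0297, 0.1575]
tcp_rot: [[0.974, 0.227, 0.001], [0.227, -0.974, -0.001], [0.001, 0.001, -1.0]]
ft_force: [-1.0, 0.6, 1.1]
opening: 0.0234
```

step_arm([
  {"delta_pos": [0, 0, 0.5], "dr": [0, 0, 0], "gripper": -1},
  {"delta_pos": [0, 0, 0.8], "dr": [0, 0, 0], "gripper": -1},
  {"delta_pos": [0, 0, 0.8], "dr": [0, 0, 0], "gripper": -1},
])

```text
t: 12.65
position: [0.6107, 0.0297, 0.1571]
tcp_rot: [[0.974, 0.227, 0.002], [0.227, -0.974, -0.0], [0.002, 0.001, -1.0]]
ft_force: [-2.8, 0.4, 4.3]
opening: 0.0238
```

step_arm([
  {"delta_pos": [0, 0, 0.5], "dr": [0, -0.001, 0], "gripper": -1},
  {"delta_pos": [0, 0, 0.7], "dr": [0, -0.002, 0], "gripper": -1},
  {"delta_pos": [0, 0, 0.7], "dr": [0, -0.002, 0], "gripper": -1},
  {"delta_pos": [0, 0, 0.7], "dr": [0, -0.002, 0], "gripper": -1},
  {"delta_pos": [0, 0, 0.7], "dr": [0, -0.002, 0], "gripper": -1},
])

```text
t: 13.15
position: [0.6109, 0.0298, 0.1569]
tcp_rot: [[0.974, 0.227, 0.001], [0.227, -0.974, -0.001], [0.0, 0.001, -1.0]]
ft_force: [-2.8, 0.6, 6.6]
opening: 0.0236
```

```bash
python3 - <<'E'
from h import *
im,d,p=grab('wrist'); save(im,'d3',(190,150,330,260),5.5); plan([.529,-.082,.175],-76.9)
E
```

```text
dp [-105.1   90.3  -18.1] dr [ 0.0007 -0.0003  0.0001] | deg 0.0 pos [0.6109 0.0297 0.1569] yawY -76.89 F [-2.11  1.09  6.87] open 0.0238 t 13.2 j [-30.9  18.6  31.   96.4 -10.2  67.8 -74.2]
```

View pics/d3.png

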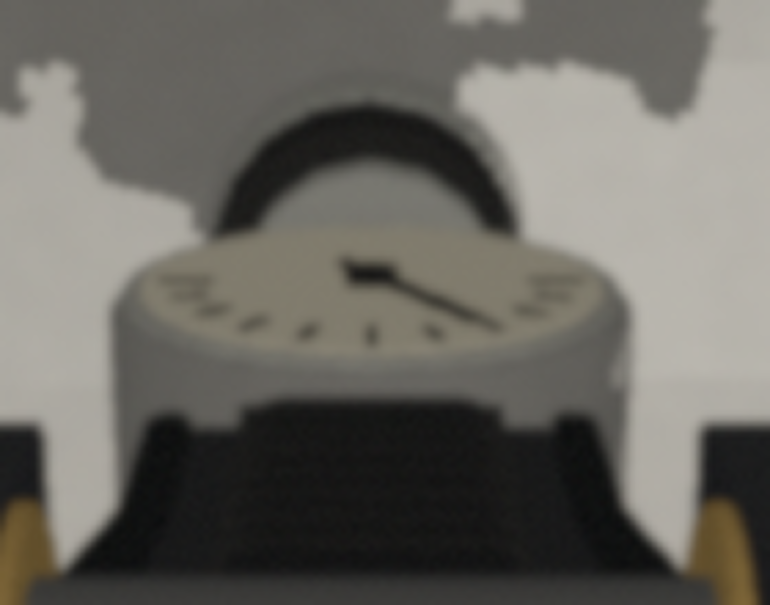

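Pointer on the 54° tick, about 2.5 mm, so foot 3 is soft under about 9 N. I'll still check foot 1, because the deepest reading decides which foot goes.

step_arm([
  {"delta_pos": [0, 0, -8], "dr": [0, 0, 0], "gripper": -1},
  {"delta_pos": [0, 0, -26], "dr": [0, 0, 0], "gripper": -1},
  {"delta_pos": [-26, 22, -26], "dr": [0, 0, 0], "gripper": -1},
  {"delta_pos": [-55, 48, -24], "dr": [0, 0, 0], "gripper": -1},
  {"delta_pos": [-84, 73, -20], "dr": [0, 0, 0], "gripper": -1},
])

```text
t: 13.7
position: [0.5446, -0.0617, 0.1756]
tcp_rot: [[0.974, 0.228, -0.0], [0.227, -0.974, -0.002], [-0.001, 0.002, -1.0]]
ft_force: [0.2, -1.1, -2.1]
opening: 0.0237
```

step_arm([
  {"delta_pos": [-21, 17.5, 4], "dr": [0, 0, 0], "gripper": -1},
  {"delta_pos": [-21, 17.5, 8], "dr": [0, 0, 0], "gripper": -1},
  {"delta_pos": [-21, 17.5, 8], "dr": [0, 0, 0], "gripper": -1},
  {"delta_pos": [-21, 17.5, 8], "dr": [0, 0, 0], "gripper": -1},
])

```text
t: 14.1
position: [0.5293, -0.0811, 0.1678]
tcp_rot: [[0.974, 0.228, -0.001], [0.228, -0.974, -0.001], [-0.001, 0.001, -1.0]]
ft_force: [-0.1, -0.4, -2.6]
opening: 0.0237
```

```bash
python3 - <<'E'
from h import *
plan([.5288,-.0822,.157],-76.9);print(manip.observe()['tcp_rot'][:,2])
E
```

```text
dp [-0.7  0.9 10.8] dr [0.0008 0.0008 0.0016] | deg 0.1 pos [ 0.5293 -0.0811  0.1678] yawY -76.81 F [-0.15 -0.43 -2.64] open 0.0237 t 14.1 j [-26.5   8.3  35.3 106.5  -5.1  66.9 -66.3]
[-5.69915516e-04 -9.76809561e-04 -9.99999361e-01]
```

step_arm([
  {"delta_pos": [-0.6, 0.8, 4], "dr": [0.001, 0, 0], "gripper": -1},
  {"delta_pos": [-0.6, 0.8, 7.5], "dr": [0.001, 0, 0], "gripper": -1},
  {"delta_pos": [-0.6, 0.8, 9.5], "dr": [0.001, 0, 0], "gripper": -1},
  {"delta_pos": [-0.6, 0.8, 11.5], "dr": [0.001, 0, 0], "gripper": -1},
  {"delta_pos": [-0.6, 0.8, 11.5], "dr": [0.001, 0, 0], "gripper": -1},
])

```text
t: 14.6
position: [0.5288, -0.0827, 0.1567]
tcp_rot: [[0.974, 0.227, -0.0], [0.227, -0.974, 0.0], [-0.0, -0.0, -1.0]]
ft_force: [1.2, 1.5, 1.7]
opening: 0.0237
```

step_arm([
  {"delta_pos": [0, 0, 1], "dr": [0, 0, 0], "gripper": -1},
  {"delta_pos": [0, 0, 2], "dr": [0, 0, 0], "gripper": -1},
  {"delta_pos": [0, 0, 2], "dr": [0, 0, 0], "gripper": -1},
])

```text
t: 14.9
position: [0.5287, -0.0829, 0.1548]
tcp_rot: [[0.974, 0.227, 0.0], [0.227, -0.974, 0.0], [0.0, -0.0, -1.0]]
ft_force: [0.6, 1.6, 2.4]
opening: 0.0235
```

step_arm([
  {"delta_pos": [0, 0, 1], "dr": [0, 0, 0], "gripper": -1},
  {"delta_pos": [0, 0, 1.6], "dr": [0, 0, 0], "gripper": -1},
  {"delta_pos": [0, 0, 1.6], "dr": [0, 0, 0], "gripper": -1},
])

```text
t: 15.2
position: [0.5287, -0.083, 0.1532]
tcp_rot: [[0.974, 0.227, -0.0], [0.227, -0.974, 0.0], [0.0, -0.0, -1.0]]
ft_force: [-0.0, 1.4, 4.2]
opening: 0.0239
```

step_arm([
  {"delta_pos": [0, 0, 0.4], "dr": [0, 0, 0], "gripper": -1},
  {"delta_pos": [0, 0, 0.7], "dr": [0, 0, 0], "gripper": -1},
  {"delta_pos": [0, 0, 0.7], "dr": [0, 0, 0], "gripper": -1},
])

```text
t: 15.5
position: [0.5288, -0.083, 0.1529]
tcp_rot: [[0.974, 0.227, 0.0], [0.227, -0.974, 0.0], [0.0, -0.0, -1.0]]
ft_force: [-0.1, 2.5, 6.6]
opening: 0.024
```

step_arm([
  {"delta_pos": [0, 0, 0.2], "dr": [0, 0, 0], "gripper": -1},
  {"delta_pos": [0, 0, 0.2], "dr": [0, 0, 0], "gripper": -1},
  {"delta_pos": [0, 0, 0.2], "dr": [0, 0, 0], "gripper": -1},
  {"delta_pos": [0, 0, 0.2], "dr": [0, 0, 0], "gripper": -1},
  {"delta_pos": [0, 0, 0.2], "dr": [0, 0, 0], "gripper": -1},
])

```text
t: 16.0
position: [0.5289, -0.083, 0.1529]
tcp_rot: [[0.974, 0.227, 0.0], [0.227, -0.974, 0.0], [0.0, -0.0, -1.0]]
ft_force: [0.4, 3.0, 7.8]
opening: 0.0238
```

```bash
python3 - <<'E'
from h import *
im,d,p=grab('wrist'); save(im,'d1',(190,150,330,260),5.5); plan([.4385,.285,.21],-76.9)
E
```

```text
dp [  -4.5 -378.9  -57. ] dr [-0.0003 -0.0003  0.0003] | deg 0.0 pos [ 0.5289 -0.083   0.1529] yawY -76.88 F [-0.67  2.19  7.27] open 0.0235 t 16.05 j [-26.1   9.2  35.3 107.5  -5.9  65.1 -65.6]
```

View pics/d1.png

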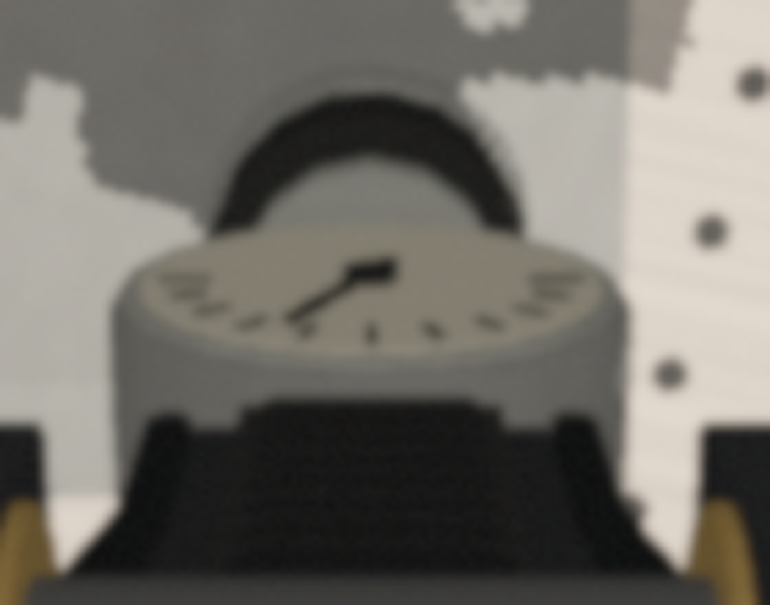

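Pointer at about 113°, 5.0 mm, so foot 1 is sound and foot 3 is the soft one. I'll return the gauge to its stand, with a look at the empty well on the way.

step_arm([
  {"delta_pos": [0, 0, -8], "dr": [0, 0, 0], "gripper": -1},
  {"delta_pos": [0, 0, -30], "dr": [0, 0, 0], "gripper": -1},
  {"delta_pos": [-3, -20, -50], "dr": [0, 0, 0], "gripper": -1},
  {"delta_pos": [-9, -60, -58], "dr": [0, 0, 0], "gripper": -1},
  {"delta_pos": [-16, -105, -58], "dr": [0, 0, 0], "gripper": -1},
])

```text
t: 16.55
position: [0.4888, 0.0139, 0.2106]
tcp_rot: [[0.975, 0.222, -0.0], [0.222, -0.975, -0.002], [-0.001, 0.002, -1.0]]
ft_force: [0.8, 1.6, -2.6]
opening: 0.0236
```

step_arm([
  {"delta_pos": [-7, -45, 0], "dr": [0, 0, 0], "gripper": -1},
  {"delta_pos": [-14, -90, 0], "dr": [0, 0, 0], "gripper": -1},
  {"delta_pos": [-21, -135, 0], "dr": [0, 0, 0], "gripper": -1},
  {"delta_pos": [-28, -180, 0], "dr": [0, 0, 0], "gripper": -1},
  {"delta_pos": [-35, -225, 0], "dr": [0, 0, 0], "gripper": -1},
])

```text
t: 17.05
position: [0.4026, 0.2265, 0.2091]
tcp_rot: [[0.974, 0.226, -0.002], [0.226, -0.974, -0.003], [-0.003, 0.002, -1.0]]
ft_force: [1.3, 1.0, -1.9]
opening: 0.0239
```

step_arm([
  {"delta_pos": [-4, -25, 0], "dr": [0, 0, 0], "gripper": -1},
  {"delta_pos": [-8, -48, 0], "dr": [0, 0, 0], "gripper": -1},
  {"delta_pos": [-8, -48, 0], "dr": [0, 0, 0], "gripper": -1},
  {"delta_pos": [-8, -48, 0], "dr": [0, 0, 0], "gripper": -1},
])

```text
t: 17.45
position: [0.3849, 0.2703, 0.209]
tcp_rot: [[0.974, 0.227, -0.002], [0.227, -0.974, -0.004], [-0.003, 0.003, -1.0]]
ft_force: [0.3, -1.1, -3.1]
opening: 0.0235
```

```bash
python3 - <<'E'
from h import *
plan([.4385,.285,.17],-76.9)
im,d,p=grab('wrist'); save(im,'w6',f=1.5)
E
```

```text
dp [55.6 -2.3 38.9] dr [0.003  0.0027 0.0007] | deg 0.2 pos [0.3849 0.2703 0.209 ] yawY -76.86 F [ 0.27 -1.06 -3.1 ] open 0.0235 t 17.45 j [ -50.3   -2.3   11.6  110.9    0.6   71.6 -115.7]
```

View pics/w6.png

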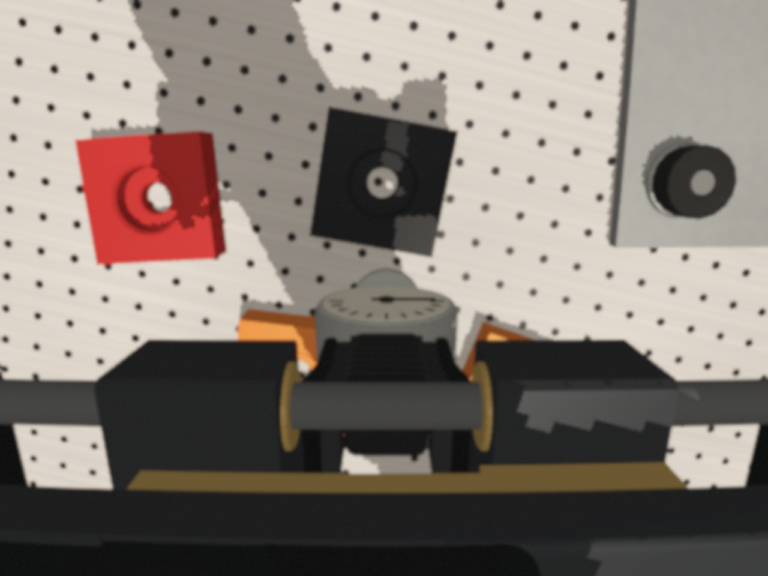

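The empty black stand is in view at (383,180), with its well rim centred at about (383,183). Measuring its centre.

```bash
python3 - <<'E'
from h import *
im,d,p=load('wrist'); save(im,'w6c',(200,65,315,180),6)
vv,uu=np.mgrid[65:180,195:315]
P=np.array([[pt(p,u,v,d[v,u]) if d[v,u]>0 else [0,0,-1] for u,v in zip(ur,vr)] for ur,vr in zip(uu,vv)])
m=(P[...,2]>.021)&(P[...,2]<.031)&(np.hypot(P[...,0]-.4385,P[...,1]-.2855)<.058); q=P[m]; print(np.median(q[:,2]),cv2.minAreaRect((q[:,:2]*1000).astype(np.float32)))
r=np.hypot(P[...,0]-.4385,P[...,1]-.2855)
m=(P[...,2]>.006)&(P[...,2]<.0185)&(r<.026); q=P[m]; print(len(q),np.median(q[:,2]),cv2.minEnclosingCircle((q[:,:2]*1000).astype(np.float32)))
print([atz(p,381/1.5,183/1.5,z) for z in(.012,.026)])
E
```

```text
0.025583945913885908 ((438.3236389160156, 284.87640380859375), (80.77220153808594, 80.22120666503906), 3.1593668460845947)
1138 0.011702466158399816 ((439.8368225097656, 285.8133544921875), 22.772052764892578)
[array([0.43793196, 0.28547261, 0.012     ]), array([0.43858932, 0.28554791, 0.026     ])]
```

View pics/w6c.png

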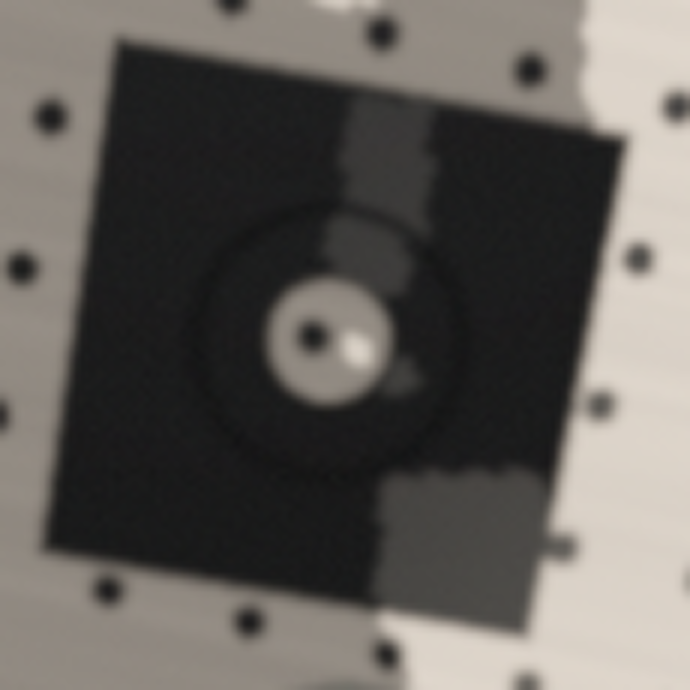

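step_arm([
  {"delta_pos": [20, -1, 0], "dr": [0.002, 0.002, 0], "gripper": -1},
  {"delta_pos": [40, -2, 10], "dr": [0.003, 0.003, 0], "gripper": -1},
  {"delta_pos": [55.6, -2.3, 25], "dr": [0.003, 0.003, 0], "gripper": -1},
  {"delta_pos": [55.6, -2.3, 38], "dr": [0.003, 0.003, 0], "gripper": -1},
  {"delta_pos": [55.6, -2.3, 44], "dr": [0.003, 0.003, 0], "gripper": -1},
])

```text
t: 18.0
position: [0.4381, 0.2843, 0.164]
tcp_rot: [[0.974, 0.225, -0.002], [0.225, -0.974, 0.0], [-0.002, -0.001, -1.0]]
ft_force: [0.0, 0.3, -3.7]
opening: 0.0238
```

step_arm([
  {"delta_pos": [0, 0, 0], "dr": [0, 0, 0], "gripper": -1},
  {"delta_pos": [0, 0, 0], "dr": [0, 0, 0], "gripper": -1},
])

```text
t: 18.2
position: [0.4385, 0.2862, 0.1663]
tcp_rot: [[0.974, 0.227, 0.001], [0.227, -0.974, 0.004], [0.002, -0.003, -1.0]]
ft_force: [1.5, -0.6, -2.1]
opening: 0.0235
```

```bash
python3 - <<'E'
from h import *
plan([.4385,.285,.1245],-76.9);print(manip.observe()['tcp_rot'][:,2])
E
```

```text
dp [-0.3  1.3 41.8] dr [-0.0031 -0.002   0.0001] | deg 0.2 pos [0.4385 0.2862 0.1663] yawY -76.89 F [ 1.51 -0.56 -2.09] open 0.0235 t 18.2 j [ -48.6    6.1   13.5  107.6   -1.7   66.3 -111.4]
[ 0.00126158  0.0035207  -0.99999301]
```

step_arm([
  {"delta_pos": [-0.3, 1, 8], "dr": [-0.002, -0.001, 0], "gripper": -1},
  {"delta_pos": [-0.3, 1, 15], "dr": [-0.002, -0.001, 0], "gripper": -1},
  {"delta_pos": [-0.3, 1, 20], "dr": [-0.002, -0.001, 0], "gripper": -1},
  {"delta_pos": [-0.3, 1, 22], "dr": [-0.002, -0.001, 0], "gripper": -1},
  {"delta_pos": [-0.3, 1, 22], "dr": [-0.002, -0.001, 0], "gripper": -1},
])

```text
t: 18.7
position: [0.4385, 0.2853, 0.1436]
tcp_rot: [[0.974, 0.227, 0.0], [0.227, -0.974, 0.001], [0.0, -0.001, -1.0]]
ft_force: [0.4, 1.0, -2.3]
opening: 0.0237
```

```bash
python3 - <<'E'
from h import *
plan([.4385,.285,.1245],-76.9);print(manip.observe()['tcp_rot'][:,2])
E
```

```text
dp [-0.1  0.3 19.1] dr [-0.0007 -0.0003  0.0002] | deg 0.0 pos [0.4385 0.2853 0.1436] yawY -76.89 F [ 0.41  0.99 -2.3 ] open 0.0237 t 18.7 j [ -48.5    7.4   13.5  109.    -2.    63.8 -111.1]
[ 1.48378557e-04  7.09146321e-04 -9.99999738e-01]
```

step_arm([
  {"delta_pos": [0, 0.2, 5], "dr": [0, 0, 0], "gripper": -1},
  {"delta_pos": [0, 0.2, 10], "dr": [0, 0, 0], "gripper": -1},
  {"delta_pos": [0, 0.2, 14], "dr": [0, 0, 0], "gripper": -1},
  {"delta_pos": [0, 0.2, 17], "dr": [0, 0, 0], "gripper": -1},
  {"delta_pos": [0, 0.2, 17.5], "dr": [0, 0, 0], "gripper": -1},
])

```text
t: 19.2
position: [0.4386, 0.2851, 0.126]
tcp_rot: [[0.974, 0.227, 0.0], [0.227, -0.974, 0.001], [0.0, -0.001, -1.0]]
ft_force: [0.6, -1.0, -3.1]
opening: 0.0237
```

step_arm([
  {"delta_pos": [0, 0, 1], "dr": [0, 0, 0], "gripper": -1},
  {"delta_pos": [0, 0, 1.3], "dr": [0, 0, 0], "gripper": -1},
  {"delta_pos": [0, 0, 1.3], "dr": [0, 0, 0], "gripper": -1},
])

```text
t: 19.5
position: [0.4389, 0.2854, 0.1254]
tcp_rot: [[0.974, 0.227, 0.001], [0.227, -0.974, 0.001], [0.001, -0.001, -1.0]]
ft_force: [-0.4, -0.6, -2.7]
opening: 0.0238
```

step_arm([
  {"delta_pos": [0, 0, 0.8], "dr": [0, 0, 0], "gripper": -1},
  {"delta_pos": [0, 0, 1.2], "dr": [0, 0, 0], "gripper": -1},
  {"delta_pos": [0, 0, 1.2], "dr": [0, 0, 0], "gripper": -1},
])

```text
t: 19.8
position: [0.4391, 0.2855, 0.1246]
tcp_rot: [[0.974, 0.227, 0.001], [0.227, -0.974, 0.002], [0.002, -0.001, -1.0]]
ft_force: [-0.2, -0.2, 0.5]
opening: 0.0239
```

Seated: the wrist force is back to about zero. Releasing.

step_arm([
  {"delta_pos": [0, 0, -0.3], "dr": [0, 0, 0], "gripper": -0.4},
  {"delta_pos": [0, 0, -0.3], "dr": [0, 0, 0], "gripper": -0.1},
  {"delta_pos": [0, 0, -0.3], "dr": [0, 0, 0], "gripper": 0.2},
  {"delta_pos": [0, 0, -0.3], "dr": [0, 0, 0], "gripper": 0.5},
  {"delta_pos": [0, 0, -0.3], "dr": [0, 0, 0], "gripper": 0.5},
])

```text
t: 20.3
position: [0.4388, 0.2853, 0.1243]
tcp_rot: [[0.974, 0.227, 0.001], [0.227, -0.974, 0.001], [0.001, -0.001, -1.0]]
ft_force: [-0.5, 1.0, -0.1]
opening: 0.0509
```

step_arm([
  {"delta_pos": [0, 0, -10], "dr": [0, 0, 0], "gripper": 0.7},
  {"delta_pos": [0, 0, -30], "dr": [0, 0, 0], "gripper": 1},
  {"delta_pos": [0, 0, -50], "dr": [0, 0, 0], "gripper": 1},
  {"delta_pos": [0, 0, -75], "dr": [0, 0, 0], "gripper": 1},
  {"delta_pos": [0, 0, -100], "dr": [0, 0, 0], "gripper": 1},
])

```text
t: 20.8
position: [0.4387, 0.2851, 0.226]
tcp_rot: [[0.974, 0.227, 0.001], [0.227, -0.974, 0.002], [0.001, -0.001, -1.0]]
ft_force: [-0.1, 0.4, -1.1]
opening: 0.0851
```

```bash
python3 - <<'E'
from h import *
plan([.6094,.030,.12],-76.9); plan([.6094,.030,.12],0);plan([.6094,.030,.12],90)
im,d,p=grab('wrist'); save(im,'w7',f=1.5)
im,d,p=grab('top'); save(im,'t2',(140,110,440,250),2.6)
E
```

```text
dp [108.2 287.3 105.8] dr [-0.0012 -0.0014  0.0001] | deg 0.1 pos [0.4387 0.2851 0.226 ] yawY -76.89 F [-0.12  0.36 -1.15] open 0.0851 t 20.8 j [ -48.9    3.4   13.6  103.3   -0.9   73.3 -112. ]
dp [108.2 287.3 105.8] dr [-1.000e-04 -2.000e-03 -1.342e+00] | deg 76.9 pos [0.4387 0.2851 0.226 ] yawY -76.89 F [-0.12  0.36 -1.15] open 0.0851 t 20.8 j [ -48.9    3.4   13.6  103.3   -0.9   73.3 -112. ]
dp [108.2 287.3 105.8] dr [ 1.9000e-03 -2.0000e-03 -2.9128e+00] | deg 166.9 pos [0.4387 0.2851 0.226 ] yawY -76.89 F [-0.12  0.36 -1.15] open 0.0851 t 20.8 j [ -48.9    3.4   13.6  103.3   -0.9   73.3 -112. ]
```

View pics/w7.png

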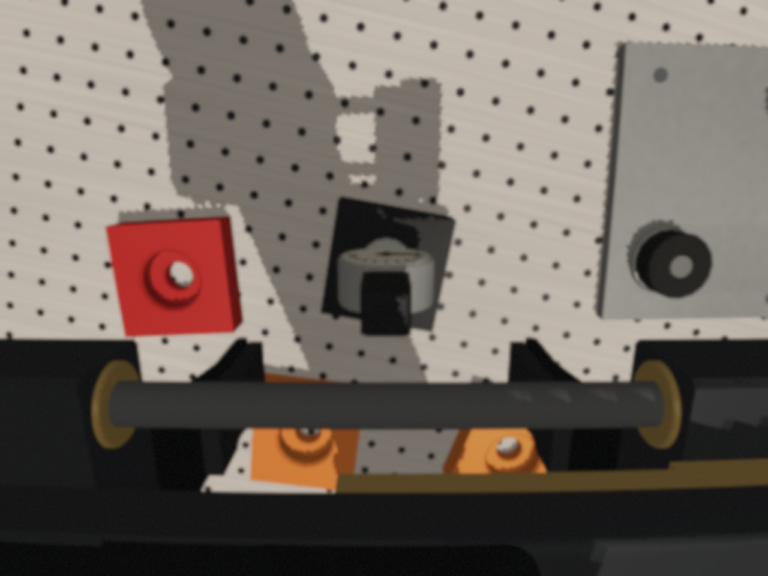

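View pics/t2.png

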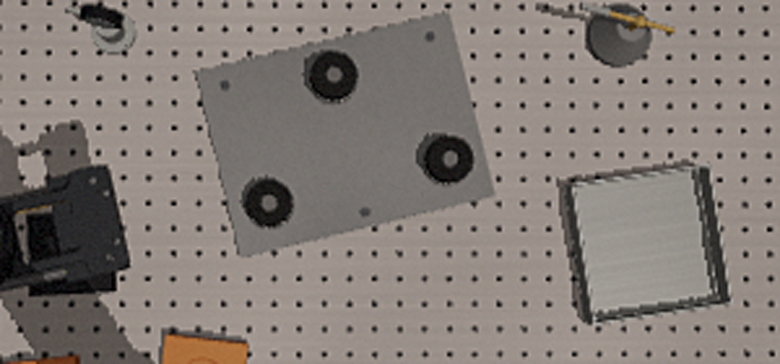

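The gauge stands upright in its stand, with its handle top at (385,305), and everything else looks unmoved. I'll check that it is seated, then go to foot 3.

step_arm([
  {"delta_pos": [9, 46, 0], "dr": [0, 0, 0], "gripper": 1},
  {"delta_pos": [18, 92, 5], "dr": [0, 0, 0], "gripper": 1},
  {"delta_pos": [27, 138, 15], "dr": [0, 0, 0], "gripper": 1},
  {"delta_pos": [36, 184, 30], "dr": [0, 0, 0], "gripper": 1},
  {"delta_pos": [45, 230, 45], "dr": [0, 0, 0], "gripper": 1},
])

```text
t: 21.4
position: [0.5352, 0.0697, 0.1789]
tcp_rot: [[0.974, 0.227, 0.002], [0.227, -0.974, 0.002], [0.002, -0.001, -1.0]]
ft_force: [0.7, 0.3, -0.2]
opening: 0.0871
```

step_arm([
  {"delta_pos": [5, 40, 5], "dr": [0, 0, 0], "gripper": 1},
  {"delta_pos": [8, 57, 8], "dr": [0, 0, 0], "gripper": 1},
  {"delta_pos": [8, 57, 8], "dr": [0, 0, 0], "gripper": 1},
  {"delta_pos": [8, 57, 8], "dr": [0, 0, 0], "gripper": 1},
])

```text
t: 21.8
position: [0.5552, 0.0183, 0.1708]
tcp_rot: [[0.974, 0.227, -0.0], [0.227, -0.974, 0.002], [0.0, -0.002, -1.0]]
ft_force: [-0.3, 0.2, 0.1]
opening: 0.0869
```

```bash
python3 - <<'E'
from h import *
im,d,p=load('wrist')
vv,uu=np.mgrid[150:230,220:300]
P=np.array([[pt(p,u,v,d[v,u]) if d[v,u]>0 else [0,0,-1] for u,v in zip(ur,vr)] for ur,vr in zip(uu,vv)])
m=(P[...,2]>.128)&(P[...,2]<.15); q=P[m]; print('handle',np.median(q[:,2]),cv2.minAreaRect((q[:,:2]*1000).astype(np.float32)))
plan([.6094,.030,.09],-76.9)
im,d,p=grab('wrist'); save(im,'w8',f=1.5); feet(p,d,(.6094,.03))
E
```

```text
handle 0.1351873144296023 ((439.60888671875, 285.7795715332031), (24.315322875976562, 24.670143127441406), 12.814340591430664)
dp [55.4  1.  80.8] dr [-0.0018 -0.0003 -0.0001] | deg 0.1 pos [0.5552 0.0183 0.1708] yawY -76.9 F [-0.31  0.24  0.06] open 0.0869 t 21.8 j [-29.8  10.3  28.1 103.4  -5.4  67.5 -76.9]
foot 2687 0.0446 ((609.8975830078125, 30.341562271118164), 22.989038467407227)
```

View pics/w8.png

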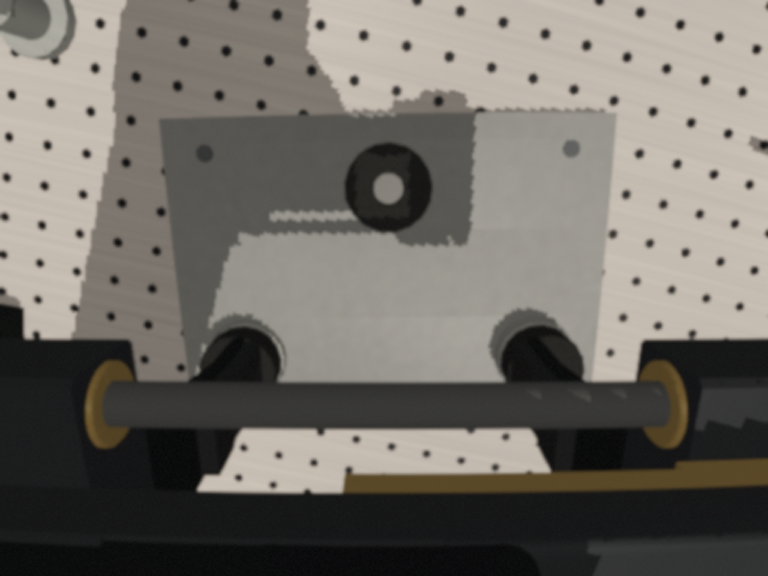

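The gauge handle top is at 0.135 m, as it was before I picked it up, so it is seated. Foot 3, alone at (388,188), is at (0.6096, 0.0301). Approaching.

step_arm([
  {"delta_pos": [28, 0.5, 0], "dr": [-0.001, 0, 0], "gripper": 1},
  {"delta_pos": [50, 1, 10], "dr": [-0.002, 0, 0], "gripper": 1},
  {"delta_pos": [55.6, 1, 35], "dr": [-0.002, 0, 0], "gripper": 1},
  {"delta_pos": [55.6, 1, 65], "dr": [-0.002, 0, 0], "gripper": 1},
  {"delta_pos": [55.6, 1, 90], "dr": [-0.002, 0, 0], "gripper": 1},
])

```text
t: 22.35
position: [0.6095, 0.0324, 0.0799]
tcp_rot: [[0.973, 0.23, 0.0], [0.23, -0.973, 0.0], [0.001, -0.0, -1.0]]
ft_force: [1.0, 0.1, 0.1]
opening: 0.0871
```

step_arm([
  {"delta_pos": [0, 0, 10], "dr": [0, 0, 0], "gripper": 1},
  {"delta_pos": [0, 0, 15], "dr": [0, 0, 0], "gripper": 1},
  {"delta_pos": [0, 0, 15], "dr": [0, 0, 0], "gripper": 1},
])

```text
t: 22.65
position: [0.6101, 0.0304, 0.0665]
tcp_rot: [[0.974, 0.228, 0.002], [0.228, -0.974, -0.0], [0.001, 0.001, -1.0]]
ft_force: [-0.1, 0.0, -0.2]
opening: 0.0869
```

```bash
python3 - <<'E'
from h import *
plan([.6096,.0301,.042],-76.9)
E
```

```text
dp [-0.6  0.2 24.5] dr [ 0.0006 -0.0014  0.0014] | deg 0.1 pos [0.6101 0.0304 0.0665] yawY -76.82 F [-0.11  0.02 -0.22] open 0.0869 t 22.65 j [-27.   23.6  26.4 101.  -12.1  58.2 -72.9]
```

step_arm([
  {"delta_pos": [-0.4, 0.2, 9], "dr": [0, -0.001, 0], "gripper": 1},
  {"delta_pos": [-0.4, 0.2, 17], "dr": [0, -0.001, 0], "gripper": 1},
  {"delta_pos": [-0.4, 0.2, 22], "dr": [0, -0.001, 0], "gripper": 0.6},
  {"delta_pos": [-0.4, 0.2, 24], "dr": [0, -0.001, 0], "gripper": 0.4},
  {"delta_pos": [-0.4, 0.2, 24], "dr": [0, -0.001, 0], "gripper": 0.3},
], force=25)

```text
t: 23.15
position: [0.6094, 0.0291, 0.0418]
tcp_rot: [[0.974, 0.227, -0.0], [0.227, -0.974, -0.001], [-0.001, 0.001, -1.0]]
ft_force: [-0.3, 0.5, -0.2]
opening: 0.0706
```

step_arm([
  {"delta_pos": [0, 0, 0], "dr": [0, 0, 0], "gripper": 0},
  {"delta_pos": [0, 0, 0], "dr": [0, 0, 0], "gripper": -1},
  {"delta_pos": [0, 0, 0], "dr": [0, 0, 0], "gripper": -1},
  {"delta_pos": [0, 0, 0], "dr": [0, 0, 0], "gripper": -1},
  {"delta_pos": [0, 0, 0], "dr": [0, 0, 0], "gripper": -1},
])

```text
t: 23.65
position: [0.6098, 0.0295, 0.0424]
tcp_rot: [[0.974, 0.227, 0.001], [0.227, -0.974, -0.001], [0.0, 0.001, -1.0]]
ft_force: [-0.3, 0.7, 2.4]
opening: 0.0459
```

step_arm([
  {"delta_pos": [0, 0, 0], "dr": [0, 0, 0], "gripper": -1},
  {"delta_pos": [0, 0, 0], "dr": [0, 0, 0], "gripper": -1},
  {"delta_pos": [0, 0, 0], "dr": [0, 0, 0], "gripper": -1},
])

```text
t: 23.95
position: [0.6098, 0.0294, 0.0424]
tcp_rot: [[0.974, 0.227, 0.001], [0.227, -0.974, -0.001], [0.0, 0.001, -1.0]]
ft_force: [-1.4, 0.7, 2.8]
opening: 0.0456
```

step_arm([
  {"delta_pos": [0, 0, -3], "dr": [0, 0, 0], "gripper": -1},
  {"delta_pos": [0, 0, -8], "dr": [0, 0, 0], "gripper": -1},
  {"delta_pos": [0, 0, -20], "dr": [0, 0, 0], "gripper": -1},
  {"delta_pos": [0, 0, -45], "dr": [0, 0, 0], "gripper": -1},
  {"delta_pos": [0, 0, -80], "dr": [0, 0, 0], "gripper": -1},
])

```text
t: 24.45
position: [0.6082, 0.0285, 0.122]
tcp_rot: [[0.974, 0.226, -0.003], [0.226, -0.974, -0.002], [-0.004, 0.002, -1.0]]
ft_force: [0.0, 1.4, -0.9]
opening: 0.0456
```

step_arm([
  {"delta_pos": [0, 0, -20], "dr": [0, 0, 0], "gripper": -1},
  {"delta_pos": [0, 0, -20], "dr": [0, 0, 0], "gripper": -1},
])

```text
t: 24.65
position: [0.6121, 0.0287, 0.1466]
tcp_rot: [[0.974, 0.226, 0.008], [0.226, -0.974, -0.0], [0.007, 0.002, -1.0]]
ft_force: [0.5, 1.7, -0.9]
opening: 0.046
```

```bash
python3 - <<'E'
from h import *
plan([.449,-.2765,.14],-76.9); plan([.40,-.2765,.14],-76.9);print([proj(load('top')[2],x) for x in[(.449,-.2765,.003)]])
im,d,p=grab('wrist'); save(im,'w9',f=1.2)
E
```

```text
dp [-227.9  260.3    5.4] dr [ 0.0018 -0.0074 -0.0005] | deg 0.4 pos [0.6121 0.0287 0.1466] yawY -76.93 F [ 0.55  1.69 -0.94] open 0.046 t 24.65 j [-28.2  18.6  27.8  97.2  -9.3  66.1 -74.8]
dp [-275.7  249.3    5.1] dr [ 0.0018 -0.0074 -0.0005] | deg 0.4 pos [0.6121 0.0287 0.1466] yawY -76.93 F [ 0.55  1.69 -0.94] open 0.046 t 24.65 j [-28.2  18.6  27.8  97.2  -9.3  66.1 -74.8]
[(np.float64(385.112797888002), np.float64(203.0151841861338))]
```

View pics/w9.png

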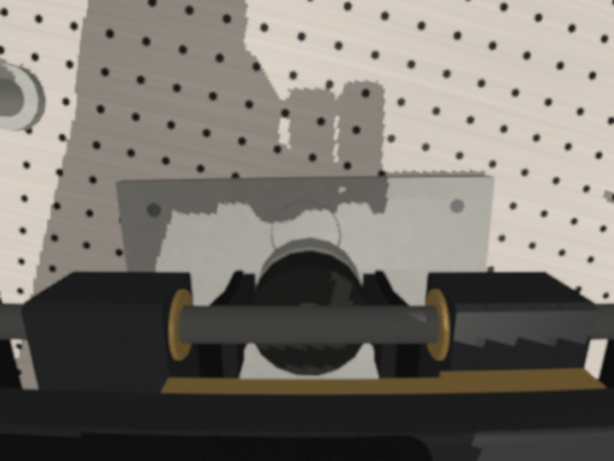

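The foot is held upright at (308,305) and its socket is empty. Carrying it to the tray, with a look at the tray on the way.

step_arm([
  {"delta_pos": [-33, 30, 0], "dr": [0, -0.004, 0], "gripper": -1},
  {"delta_pos": [-66, 60, 0], "dr": [0, -0.007, 0], "gripper": -1},
  {"delta_pos": [-99, 90, 0], "dr": [0, -0.007, 0], "gripper": -1},
  {"delta_pos": [-132, 120, 0], "dr": [0, -0.007, 0], "gripper": -1},
  {"delta_pos": [-165, 150, 0], "dr": [0, -0.007, 0], "gripper": -1},
])

```text
t: 25.2
position: [0.4806, -0.1554, 0.1408]
tcp_rot: [[0.974, 0.227, -0.009], [0.227, -0.974, -0.002], [-0.009, 0.0, -1.0]]
ft_force: [0.6, -0.6, 0.1]
opening: 0.0455
```

step_arm([
  {"delta_pos": [-33, 30, 0], "dr": [0, 0, 0], "gripper": -1},
  {"delta_pos": [-66, 60, 0], "dr": [0, 0, 0], "gripper": -1},
  {"delta_pos": [-99, 90, 0], "dr": [0, 0, 0], "gripper": -1},
  {"delta_pos": [-108, 99, 0], "dr": [0, 0, 0], "gripper": -1},
  {"delta_pos": [-108, 99, 0], "dr": [0, 0, 0], "gripper": -1},
])

```text
t: 25.7
position: [0.3981, -0.2767, 0.1423]
tcp_rot: [[0.975, 0.222, -0.008], [0.222, -0.975, -0.002], [-0.008, 0.0, -1.0]]
ft_force: [-0.1, 0.4, -1.2]
opening: 0.0458
```

```bash
python3 - <<'E'
from h import *
plan([.449,-.2765,.08],-76.9)
im,d,p=grab('wrist'); save(im,'w10',f=1.5)
E
```

```text
dp [50.2 11.1 61.8] dr [ 0.0001  0.0084 -0.0049] | deg 0.6 pos [ 0.3981 -0.2767  0.1423] yawY -77.18 F [-0.09  0.39 -1.25] open 0.0458 t 25.7 j [ -9.4   3.   42.3 114.6  -1.8  63.6 -43.5]
```

View pics/w10.png

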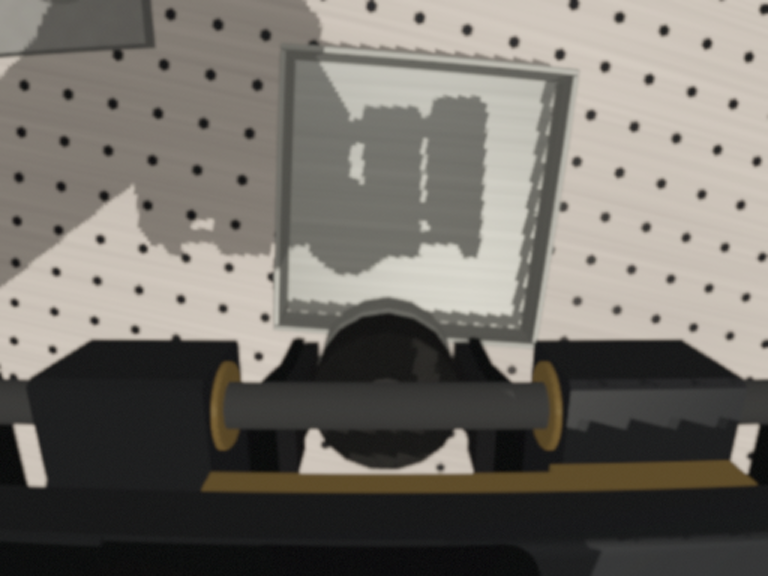

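```bash
python3 - <<'E'
from h import *
im,d,p=load('wrist')
c=np.array([atz(p,u/1.5,v/1.5,z) for u,v,z in((283,48,.03),(579,71,.03),(535,342,.03),(276,326,.03))]); print(c.round(4),c.mean(0))
c=np.array([atz(p,u/1.5,v/1.5,.003) for u,v in((297,62),(545,80),(516,322),(288,303))]); print(c.round(4),c.mean(0))
E
```

```text
[[ 0.5043 -0.204   0.03  ]
 [ 0.5256 -0.3397  0.03  ]
 [ 0.3924 -0.3586  0.03  ]
 [ 0.371  -0.2238  0.03  ]] [ 0.44829846 -0.28153211  0.03      ]
[[ 0.5031 -0.2061  0.003 ]
 [ 0.5233 -0.3323  0.003 ]
 [ 0.3936 -0.3547  0.003 ]
 [ 0.3757 -0.2242  0.003 ]] [ 0.44894852 -0.27935763  0.003     ]
```

step_arm([
  {"delta_pos": [25, 7, 0], "dr": [0, 0.004, -0.003], "gripper": -1},
  {"delta_pos": [48.6, 14.4, 5], "dr": [0, 0.008, -0.005], "gripper": -1},
  {"delta_pos": [48.6, 14.4, 25], "dr": [0, 0.008, -0.005], "gripper": -1},
  {"delta_pos": [48.6, 14.4, 50], "dr": [0, 0.008, -0.005], "gripper": -1},
  {"delta_pos": [48.6, 14.4, 75], "dr": [0, 0.008, -0.005], "gripper": -1},
])

```text
t: 26.25
position: [0.452, -0.2755, 0.0661]
tcp_rot: [[0.972, 0.236, 0.001], [0.236, -0.972, 0.0], [0.001, -0.0, -1.0]]
ft_force: [0.1, -0.5, -1.4]
opening: 0.0454
```

step_arm([
  {"delta_pos": [0, 0, 6], "dr": [0, 0, 0], "gripper": -1},
  {"delta_pos": [0, 0, 10], "dr": [0, 0, 0], "gripper": -1},
  {"delta_pos": [0, 0, 10], "dr": [0, 0, 0], "gripper": -1},
])

```text
t: 26.55
position: [0.4511, -0.2776, 0.058]
tcp_rot: [[0.972, 0.233, 0.001], [0.233, -0.972, -0.001], [0.001, 0.001, -1.0]]
ft_force: [0.3, -0.3, -0.5]
opening: 0.0459
```

```bash
python3 - <<'E'
from h import *
plan([.4487,-.280,.0384],-76.9); print(manip.observe()['tcp_rot'][:,2])
E
```

```text
dp [-2.9  1.7 19.6] dr [ 0.0009 -0.0012  0.0065] | deg 0.4 pos [ 0.4511 -0.2776  0.058 ] yawY -76.53 F [ 0.26 -0.27 -0.52] open 0.0459 t 26.55 j [ -6.6  16.8  40.  113.2 -13.2  54.5 -36.6]
[ 1.38186403e-03 -5.93408263e-04 -9.99998869e-01]
```

step_arm([
  {"delta_pos": [-1, 1, 6], "dr": [0, -0.001, 0], "gripper": -1},
  {"delta_pos": [-2, 1.5, 12], "dr": [0, -0.001, 0], "gripper": -1},
  {"delta_pos": [-2, 1.5, 16], "dr": [0, -0.001, 0], "gripper": -1},
  {"delta_pos": [-2, 1.5, 17.5], "dr": [0, -0.001, 0], "gripper": -1},
  {"delta_pos": [-2, 1.5, 17.5], "dr": [0, -0.001, 0], "gripper": -1},
])

```text
t: 27.05
position: [0.4486, -0.2803, 0.0401]
tcp_rot: [[0.973, 0.232, -0.0], [0.232, -0.973, -0.001], [-0.0, 0.001, -1.0]]
ft_force: [0.8, -0.2, -1.8]
opening: 0.0458
```

step_arm([
  {"delta_pos": [0, 0, 1], "dr": [0, 0, 0], "gripper": -1},
  {"delta_pos": [0, 0, 1], "dr": [0, 0, 0], "gripper": -1},
  {"delta_pos": [0, 0, 1], "dr": [0, 0, 0], "gripper": -1},
])

```text
t: 27.35
position: [0.4489, -0.2804, 0.0394]
tcp_rot: [[0.973, 0.232, 0.001], [0.232, -0.973, -0.001], [0.0, 0.001, -1.0]]
ft_force: [0.8, -0.4, -1.0]
opening: 0.046
```

step_arm([
  {"delta_pos": [0, 0, 0.8], "dr": [0, 0, 0], "gripper": -1},
  {"delta_pos": [0, 0, 1.2], "dr": [0, 0, 0], "gripper": -1},
  {"delta_pos": [0, 0, 1.2], "dr": [0, 0, 0], "gripper": -1},
])

```text
t: 27.65
position: [0.4489, -0.2803, 0.0384]
tcp_rot: [[0.973, 0.232, 0.001], [0.232, -0.973, -0.001], [0.0, 0.001, -1.0]]
ft_force: [-1.6, 0.4, 2.3]
opening: 0.0458
```

Touched down: the force rose to +2.3 N at exactly the predicted height. Opening part-way inside the tray, then retreating.

step_arm([
  {"delta_pos": [0, 0, -0.3], "dr": [0, 0, 0], "gripper": 0.15},
  {"delta_pos": [0, 0, -0.3], "dr": [0, 0, 0], "gripper": 0.3},
  {"delta_pos": [0, 0, -0.3], "dr": [0, 0, 0], "gripper": 0.45},
  {"delta_pos": [0, 0, -0.3], "dr": [0, 0, 0], "gripper": 0.5},
  {"delta_pos": [0, 0, -0.3], "dr": [0, 0, 0], "gripper": 0.5},
])

```text
t: 28.15
position: [0.4488, -0.2803, 0.0384]
tcp_rot: [[0.973, 0.232, 0.0], [0.232, -0.973, -0.001], [0.0, 0.001, -1.0]]
ft_force: [0.1, 0.5, -0.3]
opening: 0.0641
```

step_arm([
  {"delta_pos": [0, 0, -8], "dr": [0, 0, 0], "gripper": 0.5},
  {"delta_pos": [0, 0, -25], "dr": [0, 0, 0], "gripper": 0.5},
  {"delta_pos": [0, 0, -50], "dr": [0, 0, 0], "gripper": 0.5},
  {"delta_pos": [0, 0, -90], "dr": [0, 0, 0], "gripper": 0.5},
  {"delta_pos": [0, 0, -130], "dr": [0, 0, 0], "gripper": 0.5},
])

```text
t: 28.65
position: [0.4481, -0.2802, 0.1699]
tcp_rot: [[0.973, 0.231, -0.001], [0.231, -0.973, -0.001], [-0.001, 0.001, -1.0]]
ft_force: [1.1, 0.2, 1.3]
opening: 0.0649
```

step_arm([
  {"delta_pos": [-20, 0, -40], "dr": [0, 0, 0], "gripper": 0.5},
  {"delta_pos": [-40, 0, -60], "dr": [0, 0, 0], "gripper": 0.5},
  {"delta_pos": [-40, 0, -60], "dr": [0, 0, 0], "gripper": 0.5},
  {"delta_pos": [-40, 0, -60], "dr": [0, 0, 0], "gripper": 0.5},
])

```text
t: 29.05
position: [0.41, -0.2893, 0.2289]
tcp_rot: [[0.973, 0.231, 0.003], [0.231, -0.973, -0.0], [0.002, 0.001, -1.0]]
ft_force: [-0.1, 0.3, 0.4]
opening: 0.0654
```

```bash
python3 - <<'E'
from h import *
plan([.449,-.2765,.08],-76.9)
im,d,p=grab('wrist'); save(im,'w11',f=1.2); feet(p,d,(.449,-.28),.02)
im,d,p=grab('scene'); save(im,'s3',f=1.5)
im,d,p=grab('top'); save(im,'t3',f=1.5)
E
```

```text
dp [ 40.5  -3.6 149. ] dr [ 0.0008 -0.0025  0.0047] | deg 0.3 pos [ 0.41   -0.2893  0.2289] yawY -76.63 F [-0.09  0.34  0.41] open 0.0654 t 29.05 j [-10.8  -0.4  43.4 106.7   0.2  73.5 -44.2]
foot 1709 0.0406 ((449.2266540527344, -280.2743835449219), 22.84514808654785)
```

View pics/w11.png

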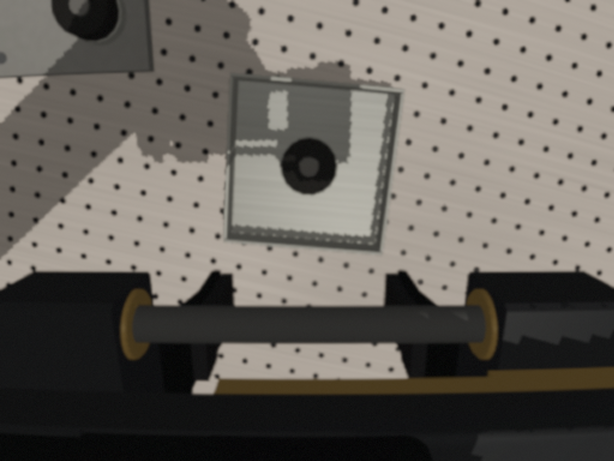

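View pics/s3.png

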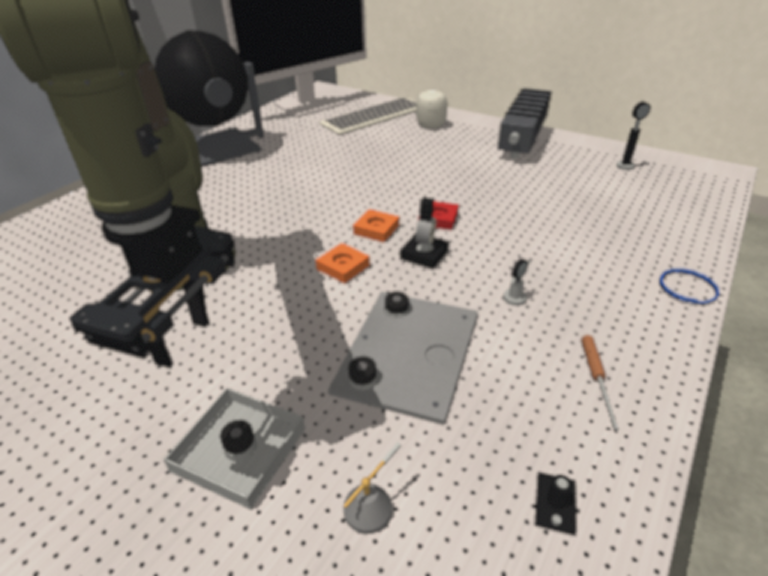

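View pics/t3.png

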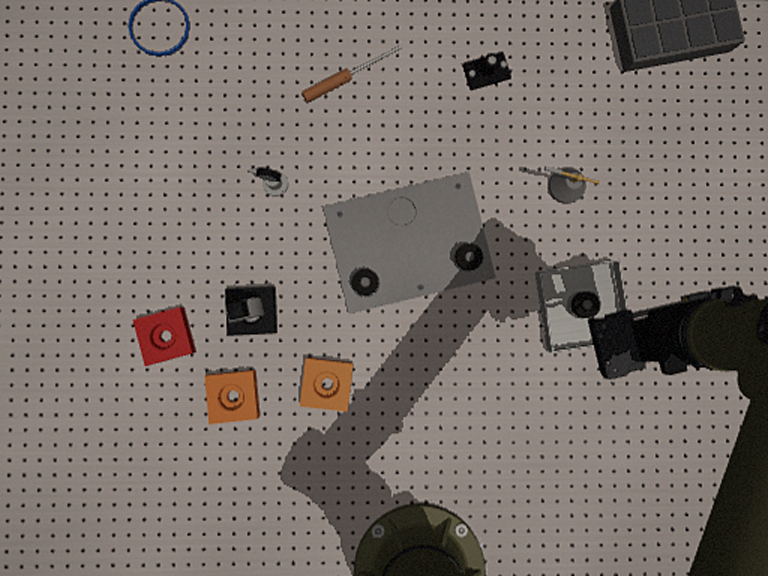

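The foot stands upright in the tray at (585,304) in the top view. Its top is at 40.6 mm, as expected for an upright foot. The gauge is in its black stand at (250,309), and feet 1 and 2, the lens post and the clip stand are at the same pixels as at the start. Handing in.

```bash
python3 -c "
from station import sign_off
print(sign_off())"
```

```text
the job is handed in; nothing more can be done
None
```

The soft foot was foot 3, the far one. It now stands upright in the steel tray, and the job was handed in at about 29 s of the 69 s allowed.

| Foot | Dial reading (pin push-in) | Press force, less the gauge's weight | Result |
|---|---|---|---|
| 2 | about 5.6 mm | about 8 to 12 N | sound |
| 3 | about 2.5 mm | about 9 N | soft |
| 1 | about 5.0 mm | about 10 N | sound |

I held each reading for at least half a second. The force curves agreed: the plate met foot 3 with only about 3.7 N on the pin, against about 6 N for the other two.

**Final checks:**
- **Gauge:** it is back in its black stand with its handle top at 135 mm, the same as at the start.
- **Soft foot:** it is centred in the tray with its top at 40.6 mm, which fits a foot standing upright on the tray floor.
- **Rest of the scene:** feet 1 and 2, the lens post, the clip stand and the orange and red look-alikes are where they were. The gripper is clear of everything.
- **Disagreements:** none of the checks failed. On foot 3 the press was about 1 mm off centre, with up to 2.8 N sideways force.

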